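Load and close the rolling-pin carrier

TASK

Put every small rolling pin lying on the counter into a clip of its own in the dark wooden carrier, pushing each one straight down past the sprung jaw until it sits fully home and the jaw has closed over it. When all of them are in, swing the carrier's lid frame fully shut, and only then turn the red turnbutton as far as it goes, so that it lies square across the lid's front edge. Leave the plate, the colander, the muffin cup and the spatula where they are.

Things in the scene. Friction and masses are not known exactly. Their poses are not given: they have to be found in the camera images.
- pin1: Small bamboo rolling pin, 70 g: a round rod 18 mm in diameter with a square pink silicone bumper (24 x 24 mm, 10 mm long) at each end that keeps it from rolling; 150 mm long overall, 130 mm of bare rod. Origin at its middle on the axis (12 mm above the counter when lying); x runs along the rod. It may be absent.
- pin2: Small bamboo rolling pin, 70 g: a round rod 18 mm in diameter with a square pink silicone bumper (24 x 24 mm, 10 mm long) at each end that keeps it from rolling; 150 mm long overall, 130 mm of bare rod. Origin at its middle on the axis (12 mm above the counter when lying); x runs along the rod. It may be absent.
- pin3: Small bamboo rolling pin, 70 g: a round rod 18 mm in diameter with a square pink silicone bumper (24 x 24 mm, 10 mm long) at each end that keeps it from rolling; 150 mm long overall, 130 mm of bare rod. Origin at its middle on the axis (12 mm above the counter when lying); x runs along the rod. It may be absent.
- pin4: Small bamboo rolling pin, 70 g: a round rod 18 mm in diameter with a square pink silicone bumper (24 x 24 mm, 10 mm long) at each end that keeps it from rolling; 150 mm long overall, 130 mm of bare rod. Origin at its middle on the axis (12 mm above the counter when lying); x runs along the rod. It may be absent.
- carrier: Dark wooden carrier, fixed, sides open. Origin under its middle; x runs from the front (robot side) to the back, y to the left, z up. Base 196 x 230 x 12 mm; front and back walls at x = -90 and +90 mm, 10 mm thick, tops at 60 mm. Four clips 54 mm apart along y hold pins lying along x. A block 34 mm wide before the front wall carries the turnbutton.
- seat1 (a point): Clip 1 (1 is nearest the carrier's -y side): where the middle of a seated pin's axis lies, 32 mm above the counter; axes as the carrier's, pin along x. The clip has two forks, 10 mm long, 40 mm before and behind this point, each with a white saddle, fixed tine on the -y side (top at 54 mm), orange sprung jaw with black roller nose on the +y side (top at 46 mm), overhanging a seated pin.
- seat2 (a point): Clip 2 (1 is nearest the carrier's -y side): where the middle of a seated pin's axis lies, 32 mm above the counter; axes as the carrier's, pin along x. The clip has two forks, 10 mm long, 40 mm before and behind this point, each with a white saddle, fixed tine on the -y side (top at 54 mm), orange sprung jaw with black roller nose on the +y side (top at 46 mm), overhanging a seated pin.
- seat3 (a point): Clip 3 (1 is nearest the carrier's -y side): where the middle of a seated pin's axis lies, 32 mm above the counter; axes as the carrier's, pin along x. The clip has two forks, 10 mm long, 40 mm before and behind this point, each with a white saddle, fixed tine on the -y side (top at 54 mm), orange sprung jaw with black roller nose on the +y side (top at 46 mm), overhanging a seated pin.
- seat4 (a point): Clip 4 (1 is nearest the carrier's -y side): where the middle of a seated pin's axis lies, 32 mm above the counter; axes as the carrier's, pin along x. The clip has two forks, 10 mm long, 40 mm before and behind this point, each with a white saddle, fixed tine on the -y side (top at 54 mm), orange sprung jaw with black roller nose on the +y side (top at 46 mm), overhanging a seated pin.
- jaw1 (a joint): Sprung jaw of clip 1, both forks together, hinged below the seat: 0 closed (its spring holds it there), grows to 0.6 rad as its top swings to +y. A pin pushed down (about 10 to 15 N) opens it to about 0.15 rad and it springs back over the pin.
- jaw2 (a joint): Sprung jaw of clip 2, both forks together, hinged below the seat: 0 closed (its spring holds it there), grows to 0.6 rad as its top swings to +y. A pin pushed down (about 10 to 15 N) opens it to about 0.15 rad and it springs back over the pin.
- jaw3 (a joint): Sprung jaw of clip 3, both forks together, hinged below the seat: 0 closed (its spring holds it there), grows to 0.6 rad as its top swings to +y. A pin pushed down (about 10 to 15 N) opens it to about 0.15 rad and it springs back over the pin.
- jaw4 (a joint): Sprung jaw of clip 4, both forks together, hinged below the seat: 0 closed (its spring holds it there), grows to 0.6 rad as its top swings to +y. A pin pushed down (about 10 to 15 N) opens it to about 0.15 rad and it springs back over the pin.
- lid (a joint): Lid frame: 0 shut (lying level on the walls), grows as it opens upwards; 1.57 is upright, at the start it leans back a little beyond that, stop at 2.0 rad. A stiff hinge: it stays where it is left and must be pushed all the way down (about 2 to 4 N at its free edge).
- lid_hinge (a point): Middle of the lid's hinge line, along the carrier's y on top of the back wall, 60 mm above the counter. The lid frame is 8 mm thick, 218 mm wide and reaches 186 mm from here to its free edge; it has a 24 mm front rail, 18 mm side rails and a 34 mm wide rail down its middle, and two open windows between.
- lid_edge (a point): Middle of the lid's free edge, on its outer (upper when shut) face, 186 mm from the hinge.
- button (a joint): Red turnbutton on a vertical pivot before the lid's front edge: at 0 its bar lies along the carrier's y, clear of the lid; it grows counter-clockwise seen from above to a stop at 1.6 rad; at 1.57 the bar lies along the carrier's x, across the lid's front edge. It stays where it is left.
- button_grip (a point): On the turnbutton's pivot axis, 89 mm above the counter, in the middle of its upright grip fin: 34 mm long, 10 mm thick, 18 mm tall (80 to 97 mm above the counter), on a bar 52 x 14 x 8 mm. y of this point runs along the fin and bar.
- plate: White ceramic plate, 190 mm across, standing by; origin under its middle.
- colander: Steel colander, 200 mm across, 95 mm high, standing by; origin under its middle.
- muffin_cup: Pink silicone muffin cup, 68 mm across, 32 mm high, standing by; origin under its middle.
- spatula: Bamboo spatula, 280 mm long, lying by; origin below its middle.

How it is judged:
On the way, in this order (a step that is already met when the one before it is completed fails the run):
1. every pin present is seated in a clip with the jaw closed over it, lid still open (((distance between pin1 and seat1 below 0.025 m and y of pin1 in the frame of seat1 between -0.005 and 0.005 m and z of pin1 in the frame of seat1 between -0.005 and 0.0045 m and angle between the x axis of pin1 and the x axis of seat1, either way round below 0.08 rad and value of joint jaw1 below 0.08 rad) or (distance between pin1 and seat2 below 0.025 m and y of pin1 in the frame of seat2 between -0.005 and 0.005 m and z of pin1 in the frame of seat2 between -0.005 and 0.0045 m and angle between the x axis of pin1 and the x axis of seat2, either way round below 0.08 rad and value of joint jaw2 below 0.08 rad) or (distance between pin1 and seat3 below 0.025 m and y of pin1 in the frame of seat3 between -0.005 and 0.005 m and z of pin1 in the frame of seat3 between -0.005 and 0.0045 m and angle between the x axis of pin1 and the x axis of seat3, either way round below 0.08 rad and value of joint jaw3 below 0.08 rad) or (distance between pin1 and seat4 below 0.025 m and y of pin1 in the frame of seat4 between -0.005 and 0.005 m and z of pin1 in the frame of seat4 between -0.005 and 0.0045 m and angle between the x axis of pin1 and the x axis of seat4, either way round below 0.08 rad and value of joint jaw4 below 0.08 rad)) and ((distance between pin2 and seat1 below 0.025 m and y of pin2 in the frame of seat1 between -0.005 and 0.005 m and z of pin2 in the frame of seat1 between -0.005 and 0.0045 m and angle between the x axis of pin2 and the x axis of seat1, either way round below 0.08 rad and value of joint jaw1 below 0.08 rad) or (distance between pin2 and seat2 below 0.025 m and y of pin2 in the frame of seat2 between -0.005 and 0.005 m and z of pin2 in the frame of seat2 between -0.005 and 0.0045 m and angle between the x axis of pin2 and the x axis of seat2, either way round below 0.08 rad and value of joint jaw2 below 0.08 rad) or (distance between pin2 and seat3 below 0.025 m and y of pin2 in the frame of seat3 between -0.005 and 0.005 m and z of pin2 in the frame of seat3 between -0.005 and 0.0045 m and angle between the x axis of pin2 and the x axis of seat3, either way round below 0.08 rad and value of joint jaw3 below 0.08 rad) or (distance between pin2 and seat4 below 0.025 m and y of pin2 in the frame of seat4 between -0.005 and 0.005 m and z of pin2 in the frame of seat4 between -0.005 and 0.0045 m and angle between the x axis of pin2 and the x axis of seat4, either way round below 0.08 rad and value of joint jaw4 below 0.08 rad)) and ((distance between pin3 and seat1 below 0.025 m and y of pin3 in the frame of seat1 between -0.005 and 0.005 m and z of pin3 in the frame of seat1 between -0.005 and 0.0045 m and angle between the x axis of pin3 and the x axis of seat1, either way round below 0.08 rad and value of joint jaw1 below 0.08 rad) or (distance between pin3 and seat2 below 0.025 m and y of pin3 in the frame of seat2 between -0.005 and 0.005 m and z of pin3 in the frame of seat2 between -0.005 and 0.0045 m and angle between the x axis of pin3 and the x axis of seat2, either way round below 0.08 rad and value of joint jaw2 below 0.08 rad) or (distance between pin3 and seat3 below 0.025 m and y of pin3 in the frame of seat3 between -0.005 and 0.005 m and z of pin3 in the frame of seat3 between -0.005 and 0.0045 m and angle between the x axis of pin3 and the x axis of seat3, either way round below 0.08 rad and value of joint jaw3 below 0.08 rad) or (distance between pin3 and seat4 below 0.025 m and y of pin3 in the frame of seat4 between -0.005 and 0.005 m and z of pin3 in the frame of seat4 between -0.005 and 0.0045 m and angle between the x axis of pin3 and the x axis of seat4, either way round below 0.08 rad and value of joint jaw4 below 0.08 rad)) and ((distance between pin4 and seat1 below 0.025 m and y of pin4 in the frame of seat1 between -0.005 and 0.005 m and z of pin4 in the frame of seat1 between -0.005 and 0.0045 m and angle between the x axis of pin4 and the x axis of seat1, either way round below 0.08 rad and value of joint jaw1 below 0.08 rad) or (distance between pin4 and seat2 below 0.025 m and y of pin4 in the frame of seat2 between -0.005 and 0.005 m and z of pin4 in the frame of seat2 between -0.005 and 0.0045 m and angle between the x axis of pin4 and the x axis of seat2, either way round below 0.08 rad and value of joint jaw2 below 0.08 rad) or (distance between pin4 and seat3 below 0.025 m and y of pin4 in the frame of seat3 between -0.005 and 0.005 m and z of pin4 in the frame of seat3 between -0.005 and 0.0045 m and angle between the x axis of pin4 and the x axis of seat3, either way round below 0.08 rad and value of joint jaw3 below 0.08 rad) or (distance between pin4 and seat4 below 0.025 m and y of pin4 in the frame of seat4 between -0.005 and 0.005 m and z of pin4 in the frame of seat4 between -0.005 and 0.0045 m and angle between the x axis of pin4 and the x axis of seat4, either way round below 0.08 rad and value of joint jaw4 below 0.08 rad)) and value of joint lid above 0.3 rad), for 0.2 s.
2. the lid frame is fully shut, the turnbutton not yet across it (value of joint lid below 0.05 rad and value of joint button below 0.8 rad), for 0.2 s.
3. the turnbutton is turned square across the lid's edge (value of joint button above 1.4 rad), for 0.2 s.
At the end, for the whole second after the job is handed in: Every pin present lies in a clip: middle within 25 mm of the seat along the clip, within 5 mm across it and 4.5 mm above it, parallel to it within 0.08 rad, jaw closed (below 0.08 rad); the lid is shut (below 0.05 rad), the turnbutton is turned beyond 1.4 rad, and both are at rest (((distance between pin1 and seat1 below 0.025 m and y of pin1 in the frame of seat1 between -0.005 and 0.005 m and z of pin1 in the frame of seat1 between -0.005 and 0.0045 m and angle between the x axis of pin1 and the x axis of seat1, either way round below 0.08 rad and value of joint jaw1 below 0.08 rad) or (distance between pin1 and seat2 below 0.025 m and y of pin1 in the frame of seat2 between -0.005 and 0.005 m and z of pin1 in the frame of seat2 between -0.005 and 0.0045 m and angle between the x axis of pin1 and the x axis of seat2, either way round below 0.08 rad and value of joint jaw2 below 0.08 rad) or (distance between pin1 and seat3 below 0.025 m and y of pin1 in the frame of seat3 between -0.005 and 0.005 m and z of pin1 in the frame of seat3 between -0.005 and 0.0045 m and angle between the x axis of pin1 and the x axis of seat3, either way round below 0.08 rad and value of joint jaw3 below 0.08 rad) or (distance between pin1 and seat4 below 0.025 m and y of pin1 in the frame of seat4 between -0.005 and 0.005 m and z of pin1 in the frame of seat4 between -0.005 and 0.0045 m and angle between the x axis of pin1 and the x axis of seat4, either way round below 0.08 rad and value of joint jaw4 below 0.08 rad)) and ((distance between pin2 and seat1 below 0.025 m and y of pin2 in the frame of seat1 between -0.005 and 0.005 m and z of pin2 in the frame of seat1 between -0.005 and 0.0045 m and angle between the x axis of pin2 and the x axis of seat1, either way round below 0.08 rad and value of joint jaw1 below 0.08 rad) or (distance between pin2 and seat2 below 0.025 m and y of pin2 in the frame of seat2 between -0.005 and 0.005 m and z of pin2 in the frame of seat2 between -0.005 and 0.0045 m and angle between the x axis of pin2 and the x axis of seat2, either way round below 0.08 rad and value of joint jaw2 below 0.08 rad) or (distance between pin2 and seat3 below 0.025 m and y of pin2 in the frame of seat3 between -0.005 and 0.005 m and z of pin2 in the frame of seat3 between -0.005 and 0.0045 m and angle between the x axis of pin2 and the x axis of seat3, either way round below 0.08 rad and value of joint jaw3 below 0.08 rad) or (distance between pin2 and seat4 below 0.025 m and y of pin2 in the frame of seat4 between -0.005 and 0.005 m and z of pin2 in the frame of seat4 between -0.005 and 0.0045 m and angle between the x axis of pin2 and the x axis of seat4, either way round below 0.08 rad and value of joint jaw4 below 0.08 rad)) and ((distance between pin3 and seat1 below 0.025 m and y of pin3 in the frame of seat1 between -0.005 and 0.005 m and z of pin3 in the frame of seat1 between -0.005 and 0.0045 m and angle between the x axis of pin3 and the x axis of seat1, either way round below 0.08 rad and value of joint jaw1 below 0.08 rad) or (distance between pin3 and seat2 below 0.025 m and y of pin3 in the frame of seat2 between -0.005 and 0.005 m and z of pin3 in the frame of seat2 between -0.005 and 0.0045 m and angle between the x axis of pin3 and the x axis of seat2, either way round below 0.08 rad and value of joint jaw2 below 0.08 rad) or (distance between pin3 and seat3 below 0.025 m and y of pin3 in the frame of seat3 between -0.005 and 0.005 m and z of pin3 in the frame of seat3 between -0.005 and 0.0045 m and angle between the x axis of pin3 and the x axis of seat3, either way round below 0.08 rad and value of joint jaw3 below 0.08 rad) or (distance between pin3 and seat4 below 0.025 m and y of pin3 in the frame of seat4 between -0.005 and 0.005 m and z of pin3 in the frame of seat4 between -0.005 and 0.0045 m and angle between the x axis of pin3 and the x axis of seat4, either way round below 0.08 rad and value of joint jaw4 below 0.08 rad)) and ((distance between pin4 and seat1 below 0.025 m and y of pin4 in the frame of seat1 between -0.005 and 0.005 m and z of pin4 in the frame of seat1 between -0.005 and 0.0045 m and angle between the x axis of pin4 and the x axis of seat1, either way round below 0.08 rad and value of joint jaw1 below 0.08 rad) or (distance between pin4 and seat2 below 0.025 m and y of pin4 in the frame of seat2 between -0.005 and 0.005 m and z of pin4 in the frame of seat2 between -0.005 and 0.0045 m and angle between the x axis of pin4 and the x axis of seat2, either way round below 0.08 rad and value of joint jaw2 below 0.08 rad) or (distance between pin4 and seat3 below 0.025 m and y of pin4 in the frame of seat3 between -0.005 and 0.005 m and z of pin4 in the frame of seat3 between -0.005 and 0.0045 m and angle between the x axis of pin4 and the x axis of seat3, either way round below 0.08 rad and value of joint jaw3 below 0.08 rad) or (distance between pin4 and seat4 below 0.025 m and y of pin4 in the frame of seat4 between -0.005 and 0.005 m and z of pin4 in the frame of seat4 between -0.005 and 0.0045 m and angle between the x axis of pin4 and the x axis of seat4, either way round below 0.08 rad and value of joint jaw4 below 0.08 rad)) and value of joint lid below 0.05 rad and value of joint button above 1.4 rad and velocity of joint each of lid, button below 0.05 rad/s); the robot touches nothing.
It fails at once if the turnbutton is turned across before the lid is shut (value of joint button above 0.9 rad and value of joint lid above 0.15 rad).
It fails at once if the plate is pushed aside by more than 4 cm (distance of plate from where it was at the start of the episode above 0.04 m).
It fails at once if the colander is pushed aside by more than 4 cm (distance of colander from where it was at the start of the episode above 0.04 m).
It fails at once if the muffin cup is pushed aside by more than 4 cm (distance of muffin_cup from where it was at the start of the episode above 0.04 m).
It fails at once if the spatula is pushed aside by more than 4 cm (distance of spatula from where it was at the start of the episode above 0.04 m).
Of pin1, pin2, pin3, pin4 only 3 to 4 are there at a start; the rules pass over those that are not, and their reading is None.
At some moment in a run one of pin1, pin2, pin3, pin4 may be knocked a few centimetres aside while the robot is not near it.
Once in a run the grip may slacken for a moment while it holds something.
It also fails if it takes over 210 s, if anything falls off the work surface, if the arm or the gripper's body presses on something with over 40 N, if the wrist force passes 120 N, or if a joint passes its speed limit or range.

ROBOT

A 7-joint arm with a two-finger parallel gripper is mounted at the origin on the work surface. World frame = base frame: x ahead of the robot, y to its left, z up, the work surface at z = 0. Lengths are in m, angles in rad, forces in N, time in s.
With the tool pointing down it reaches from about 0.425 to 0.925 m from the base axis. Payload 6.8 kg.
Tool frame: the origin (TCP) lies at the very end of the fingers, on their centre line; the grasp point (between the pads) lies 19 mm behind it; z points along the fingers, y is the line along which they close (so a half turn about z gives the same grasp; the last joint's range is limited). The gripper opens to 88 mm and grips with 3 to 60 N. Pads are 20 mm wide; open, the fingers measure 115 mm over their backs; the gripper's body (75 mm by 178 mm) begins 61 mm behind the grasp point.
Start: joints at [1.102, 0.477, 0.022, 1.555, -0.011, 1.109, -0.083], TCP at [0.238, -0.632, 0.223] pointing down, gripper open.
Joint ranges: [-2.96, 2.96], [-0.34, 2.1], [-1.41, 1.46], [0.24, 2.44], [-1.37, 4.51], [0.17, 1.92], [-2.96, 2.96]. Speed limits (rad/s): [2.39, 2.39, 3.14, 3.14, 3.14, 3.14, 3.14].

INTERFACE

Orientations are given as a unit quaternion [w, x, y, z].
In Python, from rig import arm gives the robot as it stands.
- The arm moves only by the shell command python3 -m creep 'ROWS' [OPENING]. ROWS is JSON, a list of rows, each a list of 2 entries, a list of its own where there are three numbers: the shift along the world's x, y, z each as a share of 0.5 m, from -1 to 1, then the turn, a rotation vector about the world's x, y, z each as a share of 2 pi rad, from -1 to 1. A call has 1 to 8 rows; each row shifts and turns the commanded pose from where the row before left it; what a row does not reach is not made up. A row lasts 1/10 s, in which the tool goes at most 50 mm and 8.59 degrees, less where a joint would pass 70% of its speed; a pose out of reach is approached as far as the arm can. A call with a number of a shift or a turn outside -1 to 1 is refused whole. A call with a gripper value outside its range is refused whole. OPENING is the opening, from -1 (shut) to 1 (fully open), set as the call begins (- or left out, the last holds). The fingers move at their own pace and stop on an object; the grip force is fixed at half the most. Time passes only in rows, so rows that do not move let the fingers close. It gives the time, the measured TCP pose, the force, the opening and the grip force at its end, in the units of the state.
- arm.sense(): the state, without advancing time (a new reading comes with each control period).
- arm.get_image(name): name is "scene" or "top" or "wrist"; returns (picture, depth): 384x512x3 uint8, blue, green, red; 384x512 float32, m along the optical axis (not along the pixel's ray), 0 where there is no reading.
- arm.camera_model(name): a dict with "mtx" (3x3 intrinsics, pixels), "dist" ([k1, k2, p1, p2, k3] as OpenCV has them; the pictures are not rectified), "world_to_cam" (4x4, takes a point from world to camera coordinates). Camera axes: x right, y down, z forward; pixel columns grow to the right and rows downward; lengths in m; the calibration is good to about 2 mm. A picture is of the moment at which its call begins: read the wrist's pose just before it. camera_model takes no time and is no camera call; for the wrist camera it gives the pose at the moment of the call.
- arm.hand_in(): hands the job in; it is judged then, once.
The state is a dict: "time": time; "q": joint angles; "joint_velocities": joint speeds; "joint_efforts": joint torques, N m; "tool_pos": TCP position; "tcp_rot": TCP orientation; "ft_force": force on the tool from outside, world axes, zero at the start; "moment": the same for the moment, N m; "finger_gap": finger opening in m; "gripper_force": force on a finger pad.
Only numpy, scipy, OpenCV 4.12 (cv2) and the standard library are available. Lean on these libraries where they do the work, as an engineer would, in place of code of your own. Each camera call takes 0.05 s, during which the arm holds its last target. There are 200 camera calls.

## Working session

There is one attempt and no reset: what is moved stays moved. The work goes in short steps, Python scripts to look and compute and a shell command to move; the robot and the scene stay as the last step left them, time stands still between calls to the robot, and variables do not carry over. Pictures are saved under pics/ and viewed, at most 14 in all, crops included, and the job is handed in when it is done.

```bash
mkdir -p pics; ls; python3 - <<'E'
from rig import arm
import cv2,numpy as np
for n in("scene","top"):
    im,d=arm.get_image(n); cv2.imwrite(f"pics/{n}0.png",im); np.savez(f"{n}0.npz",im=im,d=d)
    m=arm.camera_model(n);print(n,np.round(m["mtx"],1).tolist(),m["dist"],np.round(m["world_to_cam"],3).tolist())
s=arm.sense();print(s)
E
```

```text
pics
scene [[409.6, 0.0, 256.8], [0.0, 409.6, 186.0], [0.0, 0.0, 1.0]] [-0.02688371  0.          0.          0.          0.        ] [[-0.109, 0.994, -0.009, 0.096], [0.815, 0.085, -0.573, -0.423], [-0.569, -0.07, -0.82, 1.927], [0.0, 0.0, 0.0, 1.0]]
top [[489.7, 0.0, 255.4], [0.0, 489.7, 193.7], [0.0, 0.0, 1.0]] [-0.1054084  0.         0.         0.         0.       ] [[0.07, -0.998, -0.002, -0.039], [-0.97, -0.068, -0.233, 0.616], [0.232, 0.018, -0.972, 1.351], [0.0, 0.0, 0.0, 1.0]]
{'time': 0.1, 'q': array([ 1.10188208,  0.47771212,  0.02236051,  1.55629963, -0.01150069,
        1.1092992 , -0.08309644]), 'joint_velocities': array([ 9.35163151e-04, -1.72094945e-03,  5.54137090e-05, -2.20553761e-03,
        6.73454756e-04, -7.08195155e-04, -5.21759218e-04]), 'joint_efforts': array([ 4.37125200e-03, -5.84094286e+01,  1.54047757e+00, -2.73313040e+01,
       -5.41619549e-02,  1.30979845e-02,  3.19977380e-05]), 'tool_pos': array([ 0.23809695, -0.63105767,  0.22180522]), 'tcp_rot': array([-7.68764274e-04,  9.83769699e-01,  1.79433963e-01, -2.02305369e-04]), 'ft_force': array([-0.42512493, -0.54252082,  0.39879749]), 'moment': array([-0.01747204,  0.03362633, -0.03296426]), 'gripper_force': 0.0, 'finger_gap': 0.08786023177231561}
```

View pics/top0.png

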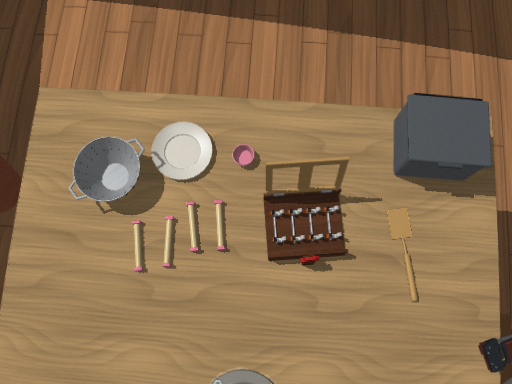

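View pics/scene0.png

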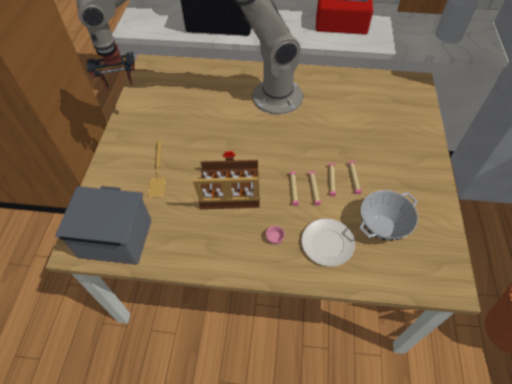

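The top view shows four pins at about (138,246), (168,241), (193,227) and (220,225). The carrier is at (305,228) with its red button at (310,260), and the lid is upright at about (305,162).

```bash
cat > h.py <<'E'
from rig import arm
import cv2,numpy as np
def cloud(n,im=None,d=None,m=None):
    m=m or arm.camera_model(n)
    if im is None: im,d=arm.get_image(n)
    h,w=d.shape; uv=np.mgrid[0:h,0:w][::-1].reshape(2,-1).T.astype(np.float32)
    xy=cv2.undistortPoints(uv[:,None],np.array(m["mtx"]),np.array(m["dist"]))[:,0].reshape(h,w,2)
    P=np.dstack([xy*d[...,None],d]); T=np.linalg.inv(m["world_to_cam"])
    return im,d,P@T[:3,:3].T+T[:3,3]
def pins(im,P,box):
    hsv=cv2.cvtColor(im,cv2.COLOR_BGR2HSV); H,S,V=cv2.split(hsv)
    x0,x1,y0,y1=box
    reg=(P[...,0]>x0)&(P[...,0]<x1)&(P[...,1]>y0)&(P[...,1]<y1)
    raised=reg&(P[...,2]>0.007)&(P[...,2]<.05)
    n,l,st,c=cv2.connectedComponentsWithStats(raised.astype(np.uint8))
    for i in range(1,n):
        if st[i,4]<60: continue
        q=P[l==i]; r=cv2.minAreaRect((q[:,:2]*1000).astype(np.float32))
        pk=(l==i)&((H>150)|(H<4))&(S>90)
        k,l2,s2,c2=cv2.connectedComponentsWithStats(pk.astype(np.uint8))
        e=[np.round(P[l2==j].mean(0),4).tolist() for j in range(1,k) if s2[j,4]>5]
        print("pin rect",np.round(r[0],1),np.round(r[1],1),round(r[2],1),"zmax",q[:,2].max().round(4),"px",c[i].round(),"ends",e)
E
python3 - <<'E'
from h import *
z=np.load("top0.npz"); im,d,P=cloud("top",z["im"],z["d"])
pins(im,P,(.25,.7,-.1,.5))
H,S,V=cv2.split(cv2.cvtColor(im,cv2.COLOR_BGR2HSV))
red=((H<6)|(H>172))&(S>190)&(P[...,2]>.03)&(P[...,2]<.12)&(P[...,1]<0)&(P[...,0]<.6);q=P[red];print("red",len(q),q.mean(0),q.min(0),q.max(0))
top=red&(P[...,2]>.085);q=P[top];print(len(q),q.mean(0),cv2.minAreaRect((q[:,:2]*1000).astype(np.float32)) if len(q) else 0)
reg=(P[...,1]<0.02)&(P[...,1]>-.35)&(P[...,0]>.25)&(P[...,0]<.75)
for a,b in((.055,.066),(.005,.02)):
    w=reg&(P[...,2]>a)&(P[...,2]<b)&(V<110);q=P[w];print(a,len(q),cv2.minAreaRect((q[:,:2]*1000).astype(np.float32)),q.min(0),q.max(0))
lid=reg&(P[...,2]>.08)&(P[...,0]>.5);q=P[lid];print("lid",q.min(0),q.max(0),len(q))
c=im[120:280,120:360];cv2.imwrite("pics/c.png",cv2.resize(c,None,fx=3.3,fy=3.3,interpolation=cv2.INTER_CUBIC))
E
```

```text
pin rect [640.8 434. ] [131.5 118.2] 90.0 zmax 0.05 px [113. 181.] ends []
pin rect [680.2 243.2] [ 38.9 151.8] 0.2 zmax 0.0257 px [179. 172.] ends []
pin rect [539.5 -71.6] [167.3  81.4] 8.6 zmax 0.0496 px [277. 223.] ends []
pin rect [519.7 187.1] [151.   23.5] 10.7 zmax 0.0288 px [192. 226.] ends [[0.5873, 0.1994, 0.0214], [0.4492, 0.1738, 0.0222]]
pin rect [528.9 105.6] [149.8  27. ] 9.9 zmax 0.029 px [219. 224.] ends [[0.5979, 0.1157, 0.0216], [0.4589, 0.0954, 0.0218]]
pin rect [468.3 255.9] [152.1  25.4] 1.5 zmax 0.0293 px [167. 242.] ends [[0.5391, 0.2573, 0.0206], [0.3984, 0.2513, 0.0213]]
pin rect [448.7 344.6] [151.1  24. ] 9.9 zmax 0.0295 px [137. 245.] ends [[0.5182, 0.355, 0.0221], [0.3793, 0.332, 0.0221]]
red 91 [ 0.43765214 -0.15958144  0.08581807] [ 0.42780902 -0.18693787  0.03387858] [ 0.45586874 -0.13718932  0.1003914 ]
49 [ 0.43849667 -0.16066409  0.09528754] ((438.72283935546875, -160.66455078125), (10.005172729492188, 33.75044631958008), 12.917051315307617)
0.055 472 ((534.2941284179688, -148.38394165039062), (212.03358459472656, 227.8747100830078), 8.348973274230957) [ 0.42730306 -0.26994103  0.05501123] [ 0.65540187 -0.0209314   0.06599108]
0.005 3533 ((577.7257690429688, -133.16539001464844), (338.225830078125, 308.74920654296875), 83.62171936035156) [ 0.41712109 -0.30809478  0.00500358] [0.74959501 0.01927407 0.01993995]
lid [ 0.62483037 -0.24063001  0.08007719] [ 0.6957729  -0.02058314  0.24711687] 1178
```

View pics/c.png

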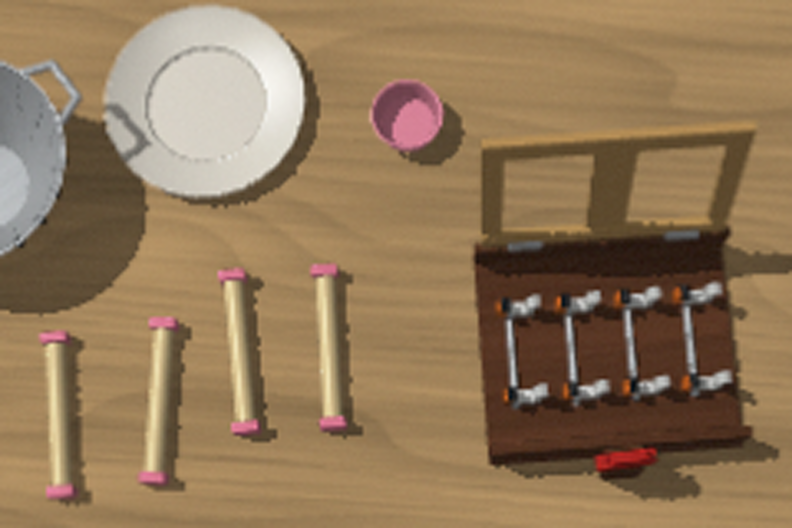

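```bash
python3 -m creep '[[[0.037,0.06,0.016],[0,0,-0.0168]],[[0.037,0.06,0.016],[0,0,-0.0168]],[[0.037,0.06,0.016],[0,0,0]],[[0.037,0.06,0.016],[0,0,0]],[[0.037,0.06,0.016],[0,0,0]],[[0.037,0.06,0.016],[0,0,0]],[[0.037,0.06,0.016],[0,0,0]],[[0.037,0.06,0.016],[0,0,0]]]' 1; python3 -m creep '[[[0.037,0.06,0.016],[0,0,0]],[[0.037,0.06,0.016],[0,0,0]],[[0.037,0.06,0.016],[0,0,0]],[[0.037,0.06,0.016],[0,0,0]],[[0.037,0.06,0.016],[0,0,0]],[[0.037,0.06,0.016],[0,0,0]],[[0.037,0.06,0.016],[0,0,0]],[[0,0,0],[0,0,0]]]'
python3 - <<'E'
from h import *
s=arm.sense();print(s["time"],s["tool_pos"],s["tcp_rot"])
m=arm.camera_model("wrist");im,d=arm.get_image("wrist")
np.savez("w1.npz",im=im,d=d,**{k:np.array(v) for k,v in m.items()})
cv2.imwrite("pics/w1.png",im);print(np.linalg.inv(m["world_to_cam"]).round(3).tolist())
E
```

```text
time: 0.9
tool_pos: [0.3866, -0.39, 0.2867]
tcp_rot: [-0.0, 0.997, 0.075, -0.0]
ft_force: [0.4, -0.2, -0.1]
finger_gap: 0.0881
gripper_force: 0.0
time: 1.7
tool_pos: [0.5185, -0.176, 0.3434]
tcp_rot: [-0.001, 0.997, 0.079, 0.001]
ft_force: [0.3, -0.8, -0.4]
finger_gap: 0.0876
gripper_force: 0.0
1.7 [ 0.51850893 -0.17597923  0.34344088] [-9.09586799e-04  9.96878576e-01  7.89356321e-02  1.20127864e-03]
[[0.158, -0.943, -0.292, 0.6], [-0.987, -0.151, -0.046, -0.163], [-0.001, 0.296, -0.955, 0.506], [0.0, 0.0, 0.0, 1.0]]
```

View pics/w1.png

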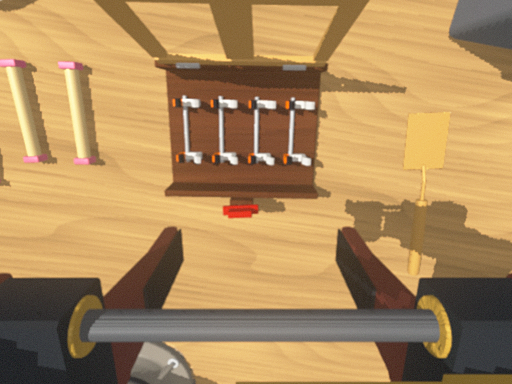

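The wrist view shows the carrier with four empty clips (rows y≈103 and 158 px, x≈190–305), the red fin at (240,210), and two pins at the left.

```bash
python3 - <<'E'
from h import *
z=np.load("w1.npz"); im,d,P=cloud("wrist",z["im"],z["d"],dict(mtx=z["mtx"],dist=z["dist"],world_to_cam=z["world_to_cam"]))
H,S,V=cv2.split(cv2.cvtColor(im,cv2.COLOR_BGR2HSV))
v=np.zeros(d.shape,bool);v[:222]=1
reg=v&(P[...,1]<0)&(P[...,1]>-.33)&(P[...,0]>.38)&(P[...,0]<.75)
red=reg&((H<6)|(H>172))&(S>190)&(P[...,2]>.088);q=P[red];print("fin",len(q),q.mean(0),cv2.minAreaRect((q[:,:2]*1000).astype(np.float32)))
w=reg&(P[...,2]>.056)&(P[...,2]<.064);
n,l,st,c=cv2.connectedComponentsWithStats(w.astype(np.uint8))
for i in range(1,n):
    if st[i,4]>60: q=P[l==i];print("wall",st[i,4],c[i].round(),cv2.minAreaRect((q[:,:2]*1000).astype(np.float32)),q[:,2].mean())
w=reg&(S<60)&(V>120)&(P[...,2]>.015)&(P[...,2]<.058)
n,l,st,c=cv2.connectedComponentsWithStats(w.astype(np.uint8))
for i in range(1,n):
    if st[i,4]>15: q=P[l==i];print("white",st[i,4],c[i].round(),q.mean(0).round(4),q[:,2].min(),q[:,2].max())
w=reg&(H<15)&(S>180)&(V>150)&(P[...,2]>.02)&(P[...,2]<.058)
n,l,st,c=cv2.connectedComponentsWithStats(w.astype(np.uint8))
for i in range(1,n):
    if st[i,4]>8: q=P[l==i];print("orange",st[i,4],c[i].round(),q.mean(0).round(4),q[:,2].max())
w=reg&(P[...,2]>.09)&(P[...,0]>.55);q=P[w];print("lid",q.min(0),q.max(0));
E
```

```text
fin 182 [ 0.44091568 -0.16101605  0.09794398] ((515.9100952148438, -154.4134063720703), (166.28514099121094, 33.74615478515625), 5.345193862915039)
wall 121 [165.  65.] ((618.1984252929688, -35.97802734375), (8.279692649841309, 32.82270431518555), 3.7494492530822754) 0.0601882595872153
wall 456 [241.  66.] ((632.2050170898438, -136.64666748046875), (6.045149326324463, 134.3322296142578), 8.097820281982422) 0.06038711643089537
wall 130 [315.  68.] ((644.5479736328125, -227.66775512695312), (8.617953300476074, 38.897281646728516), 15.273874282836914) 0.06030590644870804
wall 1068 [241. 194.] ((455.26971435546875, -159.425048828125), (12.301977157592773, 229.27308654785156), 7.886297702789307) 0.05994833869633571
white 441 [190. 129.] [ 0.5345 -0.0682  0.0276] 0.015990220093704932 0.05491106027439391
white 453 [226. 130.] [ 0.5409 -0.1215  0.0287] 0.015087931940701682 0.05524479194625337
white 466 [262. 130.] [ 0.5507 -0.1753  0.0288] 0.015170645638891145 0.055592671541575156
white 156 [304. 104.] [ 0.5975 -0.2285  0.0352] 0.015088851016191118 0.05459220147629135
white 321 [296. 145.] [ 0.537  -0.2301  0.0268] 0.015127034014931096 0.05460009848634756
orange 10 [174. 102.] [ 0.571  -0.0455  0.0427] 0.04444619639788455
orange 10 [212. 104.] [ 0.5776 -0.0993  0.0426] 0.044518158196338364
orange 12 [250. 104.] [ 0.5853 -0.1519  0.0424] 0.04355056582780459
orange 11 [287. 103.] [ 0.595  -0.2052  0.0371] 0.0431208613205708
orange 22 [179. 155.] [ 0.4944 -0.057   0.0366] 0.04501876149931178
orange 18 [215. 156.] [ 0.5018 -0.1107  0.0378] 0.0429824454938324
orange 23 [250. 157.] [ 0.5094 -0.1638  0.0385] 0.04383565664247896
orange 20 [285. 157.] [ 0.5167 -0.2168  0.0353] 0.04419089880884364
lid [ 0.60026292 -0.24053682  0.09000046] [ 0.68259316 -0.02020171  0.50612396]
```

```bash
python3 - <<'E'
from h import *
z=np.load("w1.npz"); im,d,P=cloud("wrist",z["im"],z["d"],dict(mtx=z["mtx"],dist=z["dist"],world_to_cam=z["world_to_cam"]))
H,S,V=cv2.split(cv2.cvtColor(im,cv2.COLOR_BGR2HSV))
a=.145;R=np.array([[np.cos(a),-np.sin(a)],[np.sin(a),np.cos(a)]]);C=np.array([.5437,-.1455])
L=P.copy();L[...,:2]=(P[...,:2]-C)@R
w=(abs(L[...,0])<20e-3)&(abs(L[...,1])<.11)&(S<60)&(V>100)&(L[...,2]>.005)&(L[...,2]<.07)
for y in(-.081,-.027,.027,.081):
    q=L[w&(abs(L[...,1]-y)<.027)];print("shaft",y,q.mean(0).round(4),q.max(0).round(4))
    for s in(-.04,.04):
        q=L[(abs(L[...,0]-s)<.009)&(abs(L[...,1]-y)<.027)&(L[...,2]>.047)&(L[...,2]<.06)]
        print("  tine",len(q),q.mean(0).round(4),(q[:,1].min()-y).round(4),(q[:,1].max()-y).round(4))
E
```

```text
shaft -0.081 [-0.0002 -0.0754  0.0176] [ 0.0197 -0.0724  0.0211]
  tine 52 [-0.039  -0.0935  0.051 ] -0.0212 0.0112
  tine 61 [ 0.0405 -0.0921  0.0509] -0.0217 0.0114
shaft -0.027 [ 0.0001 -0.0216  0.0176] [ 0.0196 -0.0182  0.0217]
  tine 48 [-0.0392 -0.0398  0.0513] -0.0204 0.0107
  tine 53 [ 0.0409 -0.0408  0.0511] -0.0211 0.0098
shaft 0.027 [0.0001 0.0323 0.0174] [0.0198 0.0366 0.0214]
  tine 52 [-0.0386  0.0144  0.0509] -0.0215 0.0102
  tine 50 [0.0411 0.0142 0.0512] -0.0207 0.0109
shaft 0.081 [0.0001 0.0862 0.0175] [0.0195 0.0915 0.0208]
  tine 47 [-0.0382  0.0695  0.0511] -0.0212 0.0107
  tine 55 [0.0419 0.0698 0.0508] -0.022 0.0103
```

```bash
python3 -m creep '[[[0.0025,0.0704,-0.0557],[0,0,0]],[[0.0025,0.0704,-0.0557],[0,0,0]],[[0.0025,0.0704,-0.0557],[0,0,0]],[[0.0025,0.0704,-0.0557],[0,0,0]],[[0.0025,0.0704,-0.0557],[0,0,0]],[[0.0025,0.0704,-0.0557],[0,0,0]],[[0.0025,0.0704,-0.0557],[0,0,0]],[[0.0025,0.0704,-0.0557],[0,0,0]]]' 0.3; python3 -m creep '[[[0,0,0],[0,0,0]],[[0,0,0],[0,0,0]],[[0,0,0],[0,0,0]],[[0,0,0],[0,0,0]]]'
cat > top.py <<'E'
from h import *
s=arm.sense();q=s["tcp_rot"];print("t",round(s["time"],2),"tcp",s["tool_pos"].round(4),"yaw",round(2*np.degrees(np.arctan2(q[2],q[1])),2),"q7",s["q"][6].round(2),"gap",round(s["finger_gap"],4),"F",s["ft_force"].round(1))
im,d,P=cloud("top");pins(im,P,(.33,.62,.0,.37))
E
python3 top.py
```

```text
time: 2.55
tool_pos: [0.5255, 0.0993, 0.1184]
tcp_rot: [0.001, 0.997, 0.074, -0.0]
ft_force: [0.3, 0.3, -0.8]
finger_gap: 0.0572
gripper_force: 0.0
time: 2.95
tool_pos: [0.5266, 0.098, 0.1207]
tcp_rot: [0.0, 0.997, 0.073, 0.001]
ft_force: [0.2, 0.0, -0.6]
finger_gap: 0.0567
gripper_force: 0.0
t 2.95 tcp [0.5266 0.098  0.1207] yaw 8.4 q7 -1.89 gap 0.0567 F [ 0.2  0.  -0.6]
pin rect [468.4 256.1] [151.1  24.9] 2.1 zmax 0.0282 px [167. 241.] ends [[0.5392, 0.257, 0.0209], [0.3985, 0.2517, 0.0204]]
pin rect [449.  344.6] [151.6  24.1] 9.3 zmax 0.0277 px [137. 245.] ends [[0.5184, 0.3552, 0.0211], [0.3794, 0.3321, 0.0216]]
pin rect [482.6 181.5] [77.8 22.7] 12.7 zmax 0.03 px [193. 238.] ends [[0.4494, 0.1738, 0.0209]]
```

```bash
python3 -m creep '[[[0.004,0.015,-0.04],[0,0,0]],[[0,0,-0.06],[0,0,0]],[[0,0,-0.06],[0,0,0]],[[0,0,-0.05],[0,0,0]],[[0,0,-0.023],[0,0,0]],[[0,0,0],[0,0,0]],[[0,0,0],[0,0,0]]]'; python3 -m creep '[[[0,0,0],[0,0,0]],[[0,0,0],[0,0,0]],[[0,0,0],[0,0,0]],[[0,0,0],[0,0,0]],[[0,0,0],[0,0,0]]]' -1
```

```text
time: 3.7
tool_pos: [0.5286, 0.1074, 0.0043]
tcp_rot: [-0.0, 0.997, 0.074, 0.001]
ft_force: [-0.3, -0.0, 0.2]
finger_gap: 0.0571
gripper_force: 0.0
time: 4.2
tool_pos: [0.5279, 0.1076, 0.0036]
tcp_rot: [-0.0, 0.997, 0.075, 0.0]
ft_force: [0.2, -0.7, 0.6]
finger_gap: 0.0202
gripper_force: 0.0
```

```bash
python3 -m creep '[[[0,0,0],[0,0,0]],[[0,0,0],[0,0,0]],[[0,0,0.03],[0,0,0]],[[0,0,0.07],[0,0,0]],[[0,0,0.07],[0,0,0]],[[0,0,0.06],[0,0,0]],[[0,0,0],[0,0,0]]]'; python3 -m creep '[[[0.002,-0.069,0],[0,0,0]],[[0.002,-0.069,0],[0,0,0]],[[0.002,-0.069,0],[0,0,0]],[[0.002,-0.069,0],[0,0,0]],[[0.002,-0.069,0],[0,0,0]],[[0,0,0],[0,0,0]],[[0,0,0],[0,0,0]]]'
python3 - <<'E'
from h import *
im,d=arm.get_image("wrist");cv2.imwrite("pics/w2.png",im)
E
python3 top.py
```

```text
time: 4.9
tool_pos: [0.5306, 0.1085, 0.1232]
tcp_rot: [-0.001, 0.997, 0.075, 0.004]
ft_force: [-0.0, -0.2, -0.3]
finger_gap: 0.0173
gripper_force: 30.0
time: 5.6
tool_pos: [0.5322, -0.0656, 0.118]
tcp_rot: [-0.0, 0.997, 0.074, -0.0]
ft_force: [0.7, 0.6, -0.2]
finger_gap: 0.0174
gripper_force: 30.0
t 5.65 tcp [ 0.5324 -0.0642  0.1181] yaw 8.6 q7 -1.57 gap 0.0172 F [-0.2  0.5 -1.4]
pin rect [519.3 186.8] [150.5  23.7] 10.3 zmax 0.03 px [192. 226.] ends [[0.587, 0.1992, 0.0227], [0.4494, 0.1734, 0.0202]]
pin rect [468.4 256. ] [150.2  24.4] 1.7 zmax 0.0306 px [167. 241.] ends [[0.5391, 0.257, 0.0227], [0.3985, 0.2519, 0.0221]]
pin rect [449.4 344.8] [152.8  24.7] 9.1 zmax 0.0288 px [137. 246.] ends [[0.5182, 0.3553, 0.0217], [0.3794, 0.3321, 0.0217]]
```

View pics/w2.png

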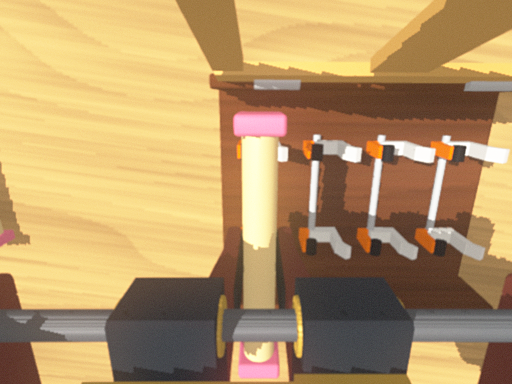

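The wrist view shows pin A held squarely over clip 4, whose back fork is at (262,153). Next I measure the offset in this same camera.

```bash
cat > off.py <<'E'
from h import *
import sys
a=.145;R=np.array([[np.cos(a),-np.sin(a)],[np.sin(a),np.cos(a)]]);C=np.array([.5443,-.1455])
s=arm.sense();q=s["tcp_rot"];print("t",round(s["time"],2),"tcp",s["tool_pos"].round(4),"carrier frame",((s["tool_pos"][:2]-C)@R).round(4),"yaw",round(2*np.degrees(np.arctan2(q[2],q[1])),2),"gap",round(s["finger_gap"],4),"F",s["ft_force"].round(1))
im,d,P=cloud("wrist")
L=P.copy();L[...,:2]=(P[...,:2]-C)@R; z=L[...,2]
zt=s["tool_pos"][2]
H,S,V=cv2.split(cv2.cvtColor(im,cv2.COLOR_BGR2HSV))
row=np.zeros(d.shape,bool);row[:235]=1
w=row&(z>zt)&(z<zt+.035)&(S>50)&(H>10)&(H<40)&(V>90)&(abs(L[...,0])<.068)&(abs(L[...,1])<.12)
p=L[w]
if len(p)>50:
    f=np.polyfit(p[:,0],p[:,1],1);print("rod n",len(p),"y at fork .04:",np.polyval(f,.04).round(4),"y at 0:",f[1].round(4),"slope",f[0].round(4),"xmax",p[:,0].max().round(4),"ztop",np.percentile(p[:,2],95).round(4))
for y in(-.081,-.027,.027,.081):
    q=L[(abs(L[...,0]-.04)<.009)&(abs(L[...,1]-y)<.024)&(z>.047)&(z<.06)]
    if len(q)>15: print(" tine back",y,len(q),q.mean(0).round(4),"ymin-y",(q[:,1].min()-y).round(4))
k=row&(H>160)&(S>80)&(z>zt-.01)&(z<zt+.04)&(L[...,0]>.03)&(L[...,0]<.12); 
if k.sum()>10: print("back bumper",L[k].mean(0).round(4),L[k].min(0).round(4),L[k].max(0).round(4))
E
python3 off.py
```

```text
t 5.7 tcp [ 0.5326 -0.0635  0.1182] carrier frame [0.0002 0.0828] yaw 8.67 gap 0.017 F [-0.5  0.4 -1. ]
rod n 2323 y at fork .04: 0.0805 y at 0: 0.0816 slope -0.0259 xmax 0.0649 ztop 0.1365
 tine back -0.081 274 [ 0.0403 -0.0923  0.0507] ymin-y -0.0212
 tine back -0.027 251 [ 0.0404 -0.0389  0.0509] ymin-y -0.0214
 tine back 0.027 227 [0.0409 0.0145 0.051 ] ymin-y -0.0214
 tine back 0.081 170 [0.0411 0.0639 0.0519] ymin-y -0.0214
back bumper [0.0708 0.0812 0.1371] [0.0651 0.0707 0.1251] [0.0751 0.0942 0.141 ]
```

```bash
python3 -m creep '[[[0,-0.001,-0.06],[0,0,0.002]],[[0,0,-0.05],[0,0,0]],[[0,0,-0.02],[0,0,0]],[[0,0,-0.016],[0,0,0]],[[0,0,-0.016],[0,0,0]],[[0,0,-0.014],[0,0,0]],[[0,0,-0.014],[0,0,0]],[[0,0,0],[0,0,0]]]'; python3 off.py
```

```text
time: 6.55
tool_pos: [0.5337, -0.0653, 0.0236]
tcp_rot: [0.0, 0.997, 0.081, 0.001]
ft_force: [0.9, 0.2, -0.0]
finger_gap: 0.0175
gripper_force: 29.9
t 6.55 tcp [ 0.5337 -0.0653  0.0236] carrier frame [0.0011 0.0809] yaw 9.3 gap 0.0175 F [ 0.9  0.2 -0. ]
rod n 3770 y at fork .04: 0.0628 y at 0: 0.0655 slope -0.0671 xmax 0.0659 ztop 0.0464
 tine back -0.027 86 [ 0.0406 -0.0166  0.0475] ymin-y 0.0076
 tine back 0.027 641 [0.0409 0.0147 0.0509] ymin-y -0.0212
 tine back 0.081 553 [0.0412 0.0683 0.0511] ymin-y -0.0211
back bumper [0.0716 0.0794 0.0418] [0.0659 0.0687 0.0229] [0.0759 0.0926 0.0456]
```

```bash
python3 -m creep '[[[0,0,-0.003],[0,0,0]],[[0,0,-0.003],[0,0,0]],[[0,0,0],[0,0,0]]]'; python3 - <<'E'
from h import *
im,d=arm.get_image("wrist");cv2.imwrite("pics/w3.png",im)
E
```

```text
time: 6.9
tool_pos: [0.5334, -0.0652, 0.023]
tcp_rot: [0.0, 0.997, 0.081, 0.001]
ft_force: [-7.8, 0.4, 25.7]
finger_gap: 0.0175
gripper_force: 29.9
```

View pics/w3.png

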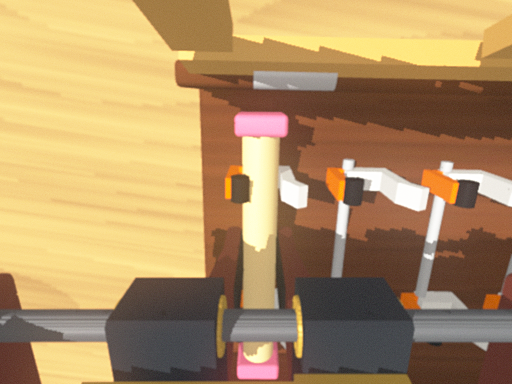

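The pin is down in the fork at (262,185) with the jaw nose at (240,188) over it, and 25 N of support shows it resting on the saddle. I'll release it and lift.

```bash
python3 -m creep '[[[0,0,0.003],[0,0,0]],[[0,0,0],[0,0,0]],[[0,0,0],[0,0,0]],[[0,0,0.02],[0,0,0]],[[0,0,0.06],[0,0,0]],[[0,0,0.06],[0,0,0]],[[0,0,0.06],[0,0,0]],[[0,0,0],[0,0,0]]]' -0.12; python3 off.py; python3 top.py
```

```text
time: 7.75
tool_pos: [0.5356, -0.0654, 0.1262]
tcp_rot: [0.001, 0.997, 0.081, 0.004]
ft_force: [0.4, -0.2, 0.6]
finger_gap: 0.0391
gripper_force: 0.0
t 7.75 tcp [ 0.5356 -0.0654  0.1262] carrier frame [0.0029 0.0805] yaw 9.29 gap 0.0391 F [ 0.4 -0.2  0.6]
rod n 57 y at fork .04: 0.1157 y at 0: 0.0909 slope 0.6205 xmax 0.0157 ztop 0.1349
 tine back -0.081 261 [ 0.0402 -0.092   0.0506] ymin-y -0.0221
 tine back -0.027 223 [ 0.0404 -0.0389  0.0509] ymin-y -0.0213
 tine back 0.027 205 [0.0408 0.0138 0.0511] ymin-y -0.0214
 tine back 0.081 185 [0.0411 0.0681 0.0511] ymin-y -0.0213
t 7.8 tcp [ 0.5343 -0.0655  0.1242] yaw 9.28 q7 -1.55 gap 0.0391 F [ 0.3 -1.4  0.4]
pin rect [519.1 187.7] [150.8  24.7] 10.7 zmax 0.0298 px [192. 226.] ends [[0.5875, 0.1995, 0.0205], [0.4494, 0.1738, 0.0205]]
pin rect [468.3 256.5] [150.6  26.3] 1.3 zmax 0.0289 px [167. 241.] ends [[0.5391, 0.2568, 0.0212], [0.3984, 0.2519, 0.0218]]
pin rect [448.8 344.3] [151.6  25.9] 9.7 zmax 0.0286 px [137. 245.] ends [[0.5185, 0.3552, 0.0211], [0.3794, 0.3321, 0.0216]]
```

```bash
python3 -m creep '[[[-0.0053,0.084,0],[0,0,0.0033]],[[-0.0053,0.084,0],[0,0,0]],[[-0.0053,0.084,0],[0,0,0]],[[-0.0053,0.084,0],[0,0,0]],[[-0.0053,0.084,0],[0,0,0]],[[-0.0053,0.084,0],[0,0,0]],[[0,0,0],[0,0,0]],[[0,0,0],[0,0,0]]]' 0.25
```

```text
time: 8.65
tool_pos: [0.5157, 0.1872, 0.1206]
tcp_rot: [0.0, 0.996, 0.093, -0.001]
ft_force: [0.5, -0.2, 0.0]
finger_gap: 0.0548
gripper_force: 0.0
```

```bash
python3 -m creep '[[[0.005,0,-0.06],[0,0,0]],[[0,0,-0.06],[0,0,0]],[[0,0,-0.06],[0,0,0]],[[0,0,-0.035],[0,0,0]],[[0,0,-0.019],[0,0,0]],[[0,0,0],[0,0,0]],[[0,0,0],[0,0,0]]]'; python3 -m creep '[[[0,0,0],[0,0,0]],[[0,0,0],[0,0,0]],[[0,0,0],[0,0,0]],[[0,0,0],[0,0,0]],[[0,0,0],[0,0,0]],[[0,0,0],[0,0,0]],[[0,0,0],[0,0,0]]]' -1
```

```text
time: 9.35
tool_pos: [0.5199, 0.1859, 0.0053]
tcp_rot: [0.0, 0.996, 0.091, 0.0]
ft_force: [-0.5, -0.2, 0.2]
finger_gap: 0.0546
gripper_force: 0.0
time: 10.05
tool_pos: [0.5195, 0.1867, 0.0051]
tcp_rot: [-0.0, 0.996, 0.091, 0.0]
ft_force: [0.1, 0.1, 4.2]
finger_gap: 0.0172
gripper_force: 30.0
```

```bash
python3 -m creep '[[[0,0,0.03],[0,0,0]],[[0,0,0.07],[0,0,0]],[[0,0,0.07],[0,0,0]],[[0,0,0.06],[0,0,0]],[[0,0,0],[0,0,0]]]'; python3 -m creep '[[[0.006,-0.0873,0],[0,0,-0.005]],[[0.006,-0.0873,0],[0,0,0]],[[0.006,-0.0873,0],[0,0,0]],[[0.006,-0.0873,0],[0,0,0]],[[0.006,-0.0873,0],[0,0,0]],[[0.006,-0.0873,0],[0,0,0]],[[0.006,-0.0873,0],[0,0,0]],[[0,0,0],[0,0,0]]]';python3 -m creep '[[[0,0,0],[0,0,0]],[[0,0,0],[0,0,0]]]';  python3 off.py
```

```text
time: 10.55
tool_pos: [0.522, 0.1878, 0.1248]
tcp_rot: [-0.001, 0.996, 0.091, 0.004]
ft_force: [0.5, 1.3, -0.2]
finger_gap: 0.0171
gripper_force: 30.0
time: 11.35
tool_pos: [0.5392, -0.127, 0.1193]
tcp_rot: [0.002, 0.998, 0.071, -0.001]
ft_force: [-0.3, 0.2, -0.7]
finger_gap: 0.017
gripper_force: 30.0
time: 11.55
tool_pos: [0.5401, -0.1176, 0.1196]
tcp_rot: [-0.0, 0.997, 0.076, -0.0]
ft_force: [1.3, -0.4, -0.7]
finger_gap: 0.0174
gripper_force: 30.0
t 11.55 tcp [ 0.5401 -0.1176  0.1196] carrier frame [-0.0002  0.0283] yaw 8.77 gap 0.0174 F [ 1.3 -0.4 -0.7]
rod n 2089 y at fork .04: 0.0257 y at 0: 0.0271 slope -0.0346 xmax 0.0636 ztop 0.1363
 tine back -0.081 253 [ 0.0403 -0.0931  0.0508] ymin-y -0.0214
 tine back -0.027 218 [ 0.0403 -0.0394  0.051 ] ymin-y -0.0214
 tine back 0.027 161 [0.0407 0.0099 0.052 ] ymin-y -0.0212
 tine back 0.081 167 [0.041  0.0673 0.0516] ymin-y -0.0211
back bumper [0.0695 0.0275 0.1358] [0.0633 0.0165 0.121 ] [0.0735 0.0403 0.1406]
```

```bash
python3 -m creep '[[[0.001,-0.001,-0.06],[0,0,0.001]],[[0,0,-0.05],[0,0,0]],[[0,0,-0.02],[0,0,0]],[[0,0,-0.016],[0,0,0]],[[0,0,-0.016],[0,0,0]],[[0,0,-0.014],[0,0,0]],[[0,0,-0.014],[0,0,0]],[[0,0,0],[0,0,0]]]'; python3 -m creep '[[[0,0,-0.002],[0,0,0]],[[0,0,-0.002],[0,0,0]],[[0,0,0],[0,0,0]]]'
```

```text
time: 12.4
tool_pos: [0.5422, -0.1191, 0.0255]
tcp_rot: [0.0, 0.997, 0.079, 0.001]
ft_force: [1.0, 0.1, 1.2]
finger_gap: 0.0172
gripper_force: 30.0
time: 12.7
tool_pos: [0.5422, -0.1191, 0.0246]
tcp_rot: [0.0, 0.997, 0.079, 0.001]
ft_force: [-2.4, 1.7, 12.3]
finger_gap: 0.0175
gripper_force: 30.0
```

```bash
python3 -m creep '[[[0,0,-0.004],[0,0,0]],[[0,0,0],[0,0,0]]]'; python3 -m creep '[[[0,0,0.003],[0,0,0]],[[0,0,0],[0,0,0]],[[0,0,0],[0,0,0]],[[0,0,0.02],[0,0,0]],[[0,0,0.06],[0,0,0]],[[0,0,0.06],[0,0,0]],[[0,0,0.06],[0,0,0]],[[0,0,0],[0,0,0]]]' -0.12; cat > seated.py <<'E'
from h import *
a=.145;R=np.array([[np.cos(a),-np.sin(a)],[np.sin(a),np.cos(a)]]);C=np.array([.5443,-.1455])
im,d,P=cloud("wrist");H,S,V=cv2.split(cv2.cvtColor(im,cv2.COLOR_BGR2HSV))
L=P.copy();L[...,:2]=(P[...,:2]-C)@R
k=(H>155)&(S>80)&(L[...,2]>.012)&(L[...,2]<.075)&(abs(L[...,0])<.1)&(abs(L[...,1])<.13)
n,l,st,c=cv2.connectedComponentsWithStats(k.astype(np.uint8))
for i in range(1,n):
    if st[i,4]>40: q=L[l==i];print("bumper",st[i,4],np.median(q,0).round(4),"zmax",np.percentile(q[:,2],97).round(4))
E
python3 seated.py; python3 top.py
```

```text
time: 12.9
tool_pos: [0.5425, -0.1191, 0.0239]
tcp_rot: [0.0, 0.997, 0.079, 0.001]
ft_force: [-5.9, 2.4, 24.2]
finger_gap: 0.0171
gripper_force: 30.0
time: 13.7
tool_pos: [0.5437, -0.1198, 0.1268]
tcp_rot: [0.001, 0.997, 0.079, 0.004]
ft_force: [-0.1, -0.1, 0.1]
finger_gap: 0.0388
gripper_force: 0.0
bumper 182 [0.0713 0.0742 0.0429] zmax 0.0451
bumper 132 [0.0722 0.0242 0.0434] zmax 0.0454
bumper 205 [-0.0661  0.0246  0.0426] zmax 0.0454
t 13.75 tcp [ 0.5424 -0.1198  0.1247] yaw 9.03 q7 -1.46 gap 0.0385 F [-0.6  0.5 -0.7]
pin rect [468.1 256.4] [150.3  24.3] 1.8 zmax 0.0293 px [167. 241.] ends [[0.539, 0.2567, 0.0223], [0.3985, 0.2519, 0.0219]]
pin rect [448.9 344.9] [152.4  24.8] 9.0 zmax 0.0288 px [137. 245.] ends [[0.5182, 0.355, 0.022], [0.3792, 0.3324, 0.0212]]
```

```bash
python3 -m creep '[[[-0.0184,0.0935,0],[0,0,0]],[[-0.0184,0.0935,0],[0,0,0]],[[-0.0184,0.0935,0],[0,0,-0.006]],[[-0.0184,0.0935,0],[0,0,-0.006]],[[-0.0184,0.0935,0],[0,0,-0.007]],[[-0.0184,0.0935,0],[0,0,0]],[[-0.0184,0.0935,0],[0,0,0]],[[-0.0184,0.0935,0],[0,0,0]]]' 0.25; python3 -m creep '[[[0,0,0],[0,0,0]],[[0,0,0],[0,0,0]],[[0,0,0],[0,0,0]]]'; python3 top.py
```

```text
time: 14.6
tool_pos: [0.4658, 0.2556, 0.1211]
tcp_rot: [0.001, 1.0, 0.019, -0.001]
ft_force: [1.3, -0.5, 0.2]
finger_gap: 0.0548
gripper_force: 0.0
time: 14.9
tool_pos: [0.4671, 0.2527, 0.1213]
tcp_rot: [0.001, 1.0, 0.019, -0.001]
ft_force: [0.4, -0.1, 0.2]
finger_gap: 0.0548
gripper_force: 0.0
t 14.9 tcp [0.4671 0.2527 0.1213] yaw 2.12 q7 -2.34 gap 0.0548 F [ 0.4 -0.1  0.2]
```

```bash
python3 -m creep '[[[0.003,0.004,-0.06],[0,0,0]],[[0,0,-0.06],[0,0,0]],[[0,0,-0.06],[0,0,0]],[[0,0,-0.035],[0,0,0]],[[0,0,-0.02],[0,0,0]],[[0,0,0],[0,0,0]],[[0,0,0],[0,0,0]]]'; python3 -m creep '[[[0,0,0],[0,0,0]],[[0,0,0],[0,0,0]],[[0,0,0],[0,0,0]],[[0,0,0],[0,0,0]],[[0,0,0],[0,0,0]],[[0,0,0],[0,0,0]],[[0,0,0],[0,0,0]]]' -1
```

```text
time: 15.65
tool_pos: [0.4694, 0.2561, 0.0054]
tcp_rot: [-0.0, 1.0, 0.019, 0.0]
ft_force: [-0.5, 0.4, -0.6]
finger_gap: 0.0549
gripper_force: 0.0
time: 16.35
tool_pos: [0.4689, 0.2565, 0.005]
tcp_rot: [0.0, 1.0, 0.019, 0.0]
ft_force: [-0.2, 0.1, 2.7]
finger_gap: 0.0174
gripper_force: 30.0
```

```bash
python3 -m creep '[[[0,0,0.03],[0,0,0]],[[0,0,0.07],[0,0,0]],[[0,0,0.07],[0,0,0]],[[0,0,0.06],[0,0,0]],[[0,0,0],[0,0,0]]]'; python3 -m creep '[[[0.0176,-0.0953,0],[0,0,0]],[[0.0176,-0.0953,0],[0,0,0]],[[0.0176,-0.0953,0],[0,0,0.006]],[[0.0176,-0.0953,0],[0,0,0.006]],[[0.0176,-0.0953,0],[0,0,0.006]],[[0.0176,-0.0953,0],[0,0,0]],[[0.0176,-0.0953,0],[0,0,0]],[[0.0176,-0.0953,0],[0,0,0]]]';python3 -m creep '[[[0.0176,-0.0953,0],[0,0,0]],[[0,0,0],[0,0,0]],[[0,0,0],[0,0,0]],[[0,0,0],[0,0,0]]]';  python3 off.py; python3 top.py
```

```text
time: 16.85
tool_pos: [0.4711, 0.2582, 0.1247]
tcp_rot: [-0.002, 1.0, 0.019, 0.004]
ft_force: [0.6, 0.4, -0.9]
finger_gap: 0.0172
gripper_force: 30.0
time: 17.65
tool_pos: [0.5387, -0.1266, 0.1196]
tcp_rot: [-0.0, 0.997, 0.076, -0.0]
ft_force: [1.1, 0.2, -1.1]
finger_gap: 0.0174
gripper_force: 30.0
time: 18.05
tool_pos: [0.5476, -0.1706, 0.1195]
tcp_rot: [-0.001, 0.997, 0.077, -0.0]
ft_force: [0.1, -0.0, -1.0]
finger_gap: 0.0177
gripper_force: 30.0
t 18.05 tcp [ 0.5476 -0.1706  0.1195] carrier frame [-0.0004 -0.0253] yaw 8.79 gap 0.0177 F [ 0.1 -0.  -1. ]
rod n 3216 y at fork .04: -0.0258 y at 0: -0.025 slope -0.0195 xmax 0.0637 ztop 0.1363
 tine back -0.081 226 [ 0.0402 -0.0931  0.0509] ymin-y -0.0213
 tine back -0.027 164 [ 0.0405 -0.0442  0.0519] ymin-y -0.0214
 tine back 0.027 182 [0.0408 0.0138 0.0514] ymin-y -0.0215
 tine back 0.081 157 [0.041  0.0682 0.0515] ymin-y -0.0218
back bumper [ 0.0692 -0.0258  0.1377] [ 0.0642 -0.037   0.1187] [ 0.0739 -0.0133  0.1407]
t 18.1 tcp [ 0.5478 -0.1702  0.1197] yaw 8.84 q7 -1.38 gap 0.0173 F [-0.5  0.8 -0.7]
pin rect [449.2 344.5] [151.9  24.8] 9.1 zmax 0.0294 px [137. 245.] ends [[0.5185, 0.3552, 0.0213], [0.3794, 0.3321, 0.0217]]
```

Shift about −1.5 mm in y, then insert.

```bash
python3 -m creep '[[[0.001,-0.0035,-0.06],[0,0,0]],[[0,0,-0.05],[0,0,0]],[[0,0,-0.02],[0,0,0]],[[0,0,-0.016],[0,0,0]],[[0,0,-0.016],[0,0,0]],[[0,0,-0.014],[0,0,0]],[[0,0,-0.014],[0,0,0]],[[0,0,0],[0,0,0]]]'; python3 -m creep '[[[0,0,-0.004],[0,0,0]],[[0,0,-0.004],[0,0,0]],[[0,0,0],[0,0,0]]]'
```

```text
time: 18.95
tool_pos: [0.5498, -0.173, 0.0254]
tcp_rot: [-0.0, 0.997, 0.076, 0.001]
ft_force: [1.5, 2.5, -2.3]
finger_gap: 0.0173
gripper_force: 30.0
time: 19.25
tool_pos: [0.55, -0.173, 0.024]
tcp_rot: [0.0, 0.997, 0.076, 0.001]
ft_force: [-5.6, 5.8, 23.4]
finger_gap: 0.0173
gripper_force: 30.0
```

```bash
python3 -m creep '[[[0,0,0.003],[0,0,0]],[[0,0,0],[0,0,0]],[[0,0,0],[0,0,0]],[[0,0,0.02],[0,0,0]],[[0,0,0.06],[0,0,0]],[[0,0,0.06],[0,0,0]],[[0,0,0.06],[0,0,0]],[[0,0,0],[0,0,0]]]' -0.12; python3 seated.py; python3 top.py;  python3 -m creep '[[[-0.0185,0.0935,0],[0,0,0]],[[-0.0185,0.0935,0],[0,0,0]],[[-0.0185,0.0935,0],[0,0,0]],[[-0.0185,0.0935,0],[0,0,0]],[[-0.0185,0.0935,0],[0,0,0]],[[-0.0185,0.0935,0],[0,0,0]],[[-0.0185,0.0935,0],[0,0,0]],[[-0.0185,0.0935,0],[0,0,0]]]' 0.25; python3 -m creep '[[[-0.0185,0.0935,0],[0,0,0]],[[-0.0185,0.0935,0],[0,0,0]],[[-0.0185,0.0935,0],[0,0,0]],[[0,0,0],[0,0,0]],[[0,0,0],[0,0,0]],[[0,0,0],[0,0,0]]]'
python3 - <<'E'
from h import *
s=arm.sense();print(s["tool_pos"])
im,d=arm.get_image("wrist");cv2.imwrite("pics/w4.png",im)
E
```

```text
time: 20.05
tool_pos: [0.5513, -0.1748, 0.1269]
tcp_rot: [0.001, 0.997, 0.076, 0.004]
ft_force: [-0.0, 0.5, -0.6]
finger_gap: 0.0384
gripper_force: 0.0
bumper 256 [0.0707 0.0702 0.042 ] zmax 0.0447
bumper 210 [0.0704 0.0183 0.0429] zmax 0.0452
bumper 281 [ 0.0723 -0.0288  0.044 ] zmax 0.0454
bumper 258 [-0.0659  0.0725  0.0428] zmax 0.045
bumper 331 [-0.068  -0.0276  0.0437] zmax 0.0453
t 20.1 tcp [ 0.55   -0.1746  0.1248] yaw 8.66 q7 -1.37 gap 0.0387 F [ 0.9  0.6 -0.2]
pin rect [448.9 344.3] [151.4  24.4] 9.2 zmax 0.0307 px [137. 246.] ends [[0.5184, 0.3552, 0.0218], [0.3794, 0.3321, 0.0215]]
time: 20.95
tool_pos: [0.473, 0.201, 0.1212]
tcp_rot: [0.0, 0.997, 0.076, -0.001]
ft_force: [1.5, -0.9, 0.2]
finger_gap: 0.0548
gripper_force: 0.0
time: 21.55
tool_pos: [0.4467, 0.3382, 0.1213]
tcp_rot: [0.001, 0.997, 0.075, -0.001]
ft_force: [-0.2, 0.2, -0.4]
finger_gap: 0.055
gripper_force: 0.0
[0.44673638 0.33822571 0.12126467]
```

View pics/w4.png

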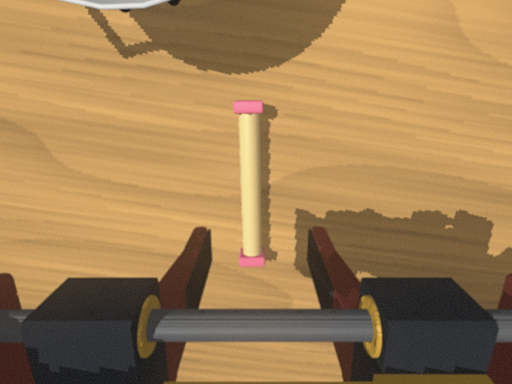

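Pin D appears at (250,185), ahead of the fingers, so I'm measuring it with the wrist camera in case it was knocked.

```bash
python3 - <<'E'
from h import *
print(arm.sense()["tool_pos"].round(4))
im,d,P=cloud("wrist");P=P.copy();P[270:]=0
pins(im,P,(.3,.75,.2,.5))
im,d,P=cloud("top");
H,S,V=cv2.split(cv2.cvtColor(im,cv2.COLOR_BGR2HSV))
k=((H>155))&(S>90)&(P[...,2]>.008)&(P[...,2]<.04)&(P[...,0]<.6)&(P[...,1]>.2)
n,l,st,c=cv2.connectedComponentsWithStats(k.astype(np.uint8))
print([P[l==i].mean(0).round(4).tolist() for i in range(1,n) if st[i,4]>4])
E
```

```text
[0.4471 0.338  0.1215]
pin rect [448.8 345.7] [150.   23.6] 9.6 zmax 0.0261 px [250. 181.] ends [[0.5179, 0.3571, 0.024], [0.3812, 0.3342, 0.023]]
[]
```

```bash
python3 -m creep '[[[0.003,0.013,-0.06],[0,0,0.002]],[[0,0,-0.06],[0,0,0]],[[0,0,-0.06],[0,0,0]],[[0,0,-0.035],[0,0,0]],[[0,0,-0.02],[0,0,0]],[[0,0,0],[0,0,0]],[[0,0,0],[0,0,0]]]'; python3 -m creep '[[[0,0,0],[0,0,0]],[[0,0,0],[0,0,0]],[[0,0,0],[0,0,0]],[[0,0,0],[0,0,0]],[[0,0,0],[0,0,0]],[[0,0,0],[0,0,0]],[[0,0,0],[0,0,0]]]' -1
```

```text
time: 22.4
tool_pos: [0.4488, 0.3467, 0.0055]
tcp_rot: [-0.0, 0.997, 0.082, 0.0]
ft_force: [-0.1, 0.1, 0.0]
finger_gap: 0.055
gripper_force: 0.0
time: 23.1
tool_pos: [0.4483, 0.3466, 0.005]
tcp_rot: [0.0, 0.997, 0.082, 0.0]
ft_force: [-0.7, -1.9, 2.3]
finger_gap: 0.0173
gripper_force: 30.0
```

```bash
python3 -m creep '[[[0,0,0.03],[0,0,0]],[[0,0,0.07],[0,0,0]],[[0,0,0.07],[0,0,0]],[[0,0,0.06],[0,0,0]],[[0,0,0],[0,0,0]]]'; python3 -m creep '[[[0.0175,-0.0954,0],[0,0,-0.002]],[[0.0175,-0.0954,0],[0,0,0]],[[0.0175,-0.0954,0],[0,0,0]],[[0.0175,-0.0954,0],[0,0,0]],[[0.0175,-0.0954,0],[0,0,0]],[[0.0175,-0.0954,0],[0,0,0]],[[0.0175,-0.0954,0],[0,0,0]],[[0.0175,-0.0954,0],[0,0,0]]]';python3 -m creep '[[[0.0175,-0.0954,0],[0,0,0]],[[0.0175,-0.0954,0],[0,0,0]],[[0.0175,-0.0954,0],[0,0,0]],[[0.0175,-0.0954,0],[0,0,0]],[[0,0,0],[0,0,0]],[[0,0,0],[0,0,0]],[[0,0,0],[0,0,0]]]';  python3 off.py
```

```text
time: 23.6
tool_pos: [0.4503, 0.3488, 0.1249]
tcp_rot: [-0.002, 0.997, 0.082, 0.003]
ft_force: [-0.0, 0.5, -0.9]
finger_gap: 0.0172
gripper_force: 30.0
time: 24.4
tool_pos: [0.5178, -0.0369, 0.1197]
tcp_rot: [-0.0, 0.997, 0.076, -0.0]
ft_force: [0.6, 0.3, -1.2]
finger_gap: 0.0176
gripper_force: 30.0
time: 25.1
tool_pos: [0.5529, -0.2239, 0.1195]
tcp_rot: [-0.001, 0.997, 0.077, -0.0]
ft_force: [-0.3, -0.1, -0.7]
finger_gap: 0.0174
gripper_force: 30.0
t 25.1 tcp [ 0.5529 -0.2239  0.1195] carrier frame [-0.0028 -0.0788] yaw 8.79 gap 0.0174 F [-0.3 -0.1 -0.7]
rod n 3532 y at fork .04: -0.079 y at 0: -0.0796 slope 0.0138 xmax 0.0622 ztop 0.1362
 tine back -0.081 167 [ 0.0402 -0.0981  0.0518] ymin-y -0.0214
 tine back -0.027 179 [ 0.0405 -0.0399  0.0512] ymin-y -0.021
 tine back 0.027 150 [0.0408 0.0123 0.0518] ymin-y -0.0219
 tine back 0.081 149 [0.0411 0.067  0.0518] ymin-y -0.0216
back bumper [ 0.0681 -0.0788  0.1375] [ 0.0626 -0.0905  0.1167] [ 0.0726 -0.0667  0.1406]
```

```bash
python3 -m creep '[[[0.005,-0.0035,-0.06],[0,0,0]],[[0,0,-0.05],[0,0,0]],[[0,0,-0.02],[0,0,0]],[[0,0,-0.016],[0,0,0]],[[0,0,-0.016],[0,0,0]],[[0,0,-0.014],[0,0,0]],[[0,0,-0.014],[0,0,0]],[[0,0,0],[0,0,0]]]'; python3 -m creep '[[[0,0,-0.004],[0,0,0]],[[0,0,-0.004],[0,0,0]],[[0,0,0],[0,0,0]]]'
```

```text
time: 25.95
tool_pos: [0.5571, -0.2264, 0.0255]
tcp_rot: [-0.0, 0.997, 0.076, 0.001]
ft_force: [0.8, 2.3, -1.2]
finger_gap: 0.0174
gripper_force: 30.0
time: 26.25
tool_pos: [0.5572, -0.2265, 0.0242]
tcp_rot: [0.0, 0.997, 0.076, 0.001]
ft_force: [-7.1, 5.4, 23.8]
finger_gap: 0.0173
gripper_force: 30.0
```

```bash
python3 -m creep '[[[0,0,0.003],[0,0,0]],[[0,0,0],[0,0,0]],[[0,0,0],[0,0,0]],[[0,0,0.02],[0,0,0]],[[0,0,0.06],[0,0,0]],[[0,0,0.06],[0,0,0]],[[0,0,0.06],[0,0,0]],[[0,0,0],[0,0,0]]]' -0.12; python3 -m creep '[[[-0.03,0.05,0.06],[0,0,0]],[[-0.03,0.05,0.06],[0,0,0]],[[-0.03,0.05,0.06],[0,0,0]],[[-0.02,0,0],[0,0,0]],[[0,0,0],[0,0,0]],[[0,0,0],[0,0,0]]]'
python3 seated.py
python3 - <<'E'
from h import *
s=arm.sense();print(s["tool_pos"])
im,d,P=cloud("wrist")
cv2.imwrite("pics/w5.png",cv2.resize(im[40:260,100:440],None,fx=2.3,fy=2.3,interpolation=cv2.INTER_CUBIC))
im,d,P=cloud("top")
lid=(P[...,2]>.075)&(P[...,2]<.26)&(P[...,0]>.635)&(P[...,0]<.72)&(P[...,1]>-.26)&(P[...,1]<0);q=P[lid]
a=.145;C=np.array([.5443,-.1455]);x=(q[:,:2]-C)@np.array([np.cos(a),np.sin(a)])
m=q[:,2]>.12;print("lid fit",np.polyfit(q[:,2],x,1) ,x.max(),q[:,2].max())
E
```

```text
time: 27.05
tool_pos: [0.5586, -0.2285, 0.1271]
tcp_rot: [0.002, 0.997, 0.076, 0.004]
ft_force: [0.7, -0.1, -1.1]
finger_gap: 0.0385
gripper_force: 0.0
time: 27.65
tool_pos: [0.5001, -0.1536, 0.2114]
tcp_rot: [0.0, 0.997, 0.075, -0.001]
ft_force: [-1.0, 0.4, -0.0]
finger_gap: 0.039
gripper_force: 0.0
bumper 161 [0.0685 0.0745 0.0432] zmax 0.045
bumper 155 [0.068  0.0246 0.0436] zmax 0.0457
bumper 244 [ 0.0702 -0.0278  0.0441] zmax 0.0457
bumper 300 [ 0.0705 -0.0808  0.0441] zmax 0.0458
bumper 219 [-0.069   0.0774  0.0438] zmax 0.0453
bumper 218 [-0.0696  0.0254  0.0439] zmax 0.0455
bumper 214 [-0.0693 -0.0277  0.0441] zmax 0.0457
bumper 225 [-0.0684 -0.0804  0.0439] zmax 0.0456
[ 0.50031697 -0.15355762  0.21114133]
lid fit [0.20993021 0.07950774] 0.13832862016747915 0.24916458871962543
```

View pics/w5.png

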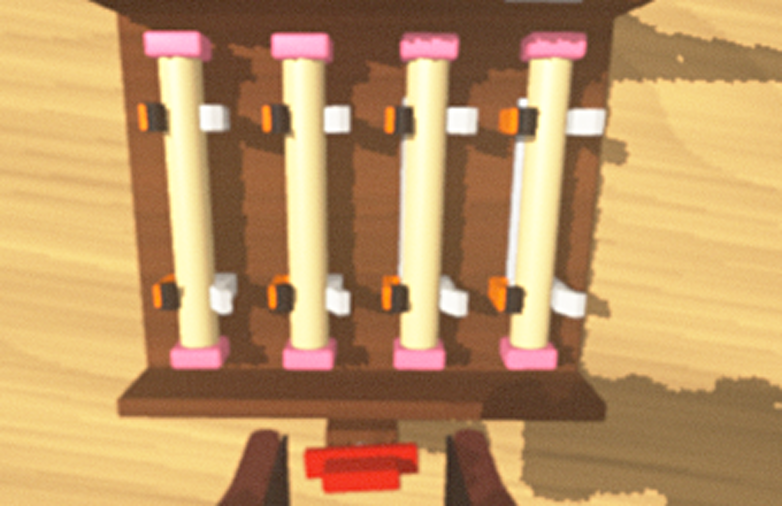

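All four pins are seated level, with the jaw noses over the rods at (150–520, 118) and (165–515, 295). Now the lid, with closed fingers going behind it.

```bash
python3 -m creep '[[[0,0,0.09],[0,0,0]],[[0,0,0.09],[0,0,0]],[[0.087,0.0134,0],[0,0,0]],[[0.087,0.0134,0],[0,0,0]],[[0.087,0.0134,0],[0,0,0]],[[0.087,0.0134,0],[0,0,0]],[[0.087,0.0134,0],[0,0,0]],[[0,0,0],[0,0,0]]]' -1; python3 -m creep '[[[0,0,-0.06],[0,0,0]],[[0,0,-0.06],[0,0,0]],[[0,0,-0.06],[0,0,0]],[[0,0,0],[0,0,0]],[[0,0,0],[0,0,0]]]'
cat > way.py <<'E'
from h import *
a=.145;C=np.array([.5443,-.1455]);X=np.array([np.cos(a),np.sin(a)])
s=arm.sense();p=s["tool_pos"];c=(p[:2]-C)@np.c_[X,[-X[1],X[0]]];print("tcp",p.round(4),"carrier",c.round(4),"F",s["ft_force"].round(1))
prev=np.r_[c[0],p[2]]
for th in np.r_[np.arange(1.7,.0,-.15),0.05,0]:
    r=.165;k=np.array([.09-r*np.cos(th)+.008*np.sin(th)+.010,.06+r*np.sin(th)+.008*np.cos(th)])
    if th>1.57: k[1]=.222;k[0]+=.005
    dd=k-prev;prev=k
    print(round(th,2),"carrier x,z",k.round(3),"row",(np.r_[dd[0]*X,dd[1]]/.5).round(4).tolist())
E
python3 way.py
```

```text
time: 28.6
tool_pos: [0.7219, -0.1169, 0.2978]
tcp_rot: [-0.002, 0.997, 0.077, -0.001]
ft_force: [-0.6, -0.2, -1.1]
finger_gap: 0.0003
gripper_force: 0.0
time: 29.1
tool_pos: [0.718, -0.1196, 0.212]
tcp_rot: [-0.0, 0.997, 0.075, -0.001]
ft_force: [0.4, -0.3, 0.6]
finger_gap: 0.0002
gripper_force: 0.0
tcp [ 0.718  -0.1196  0.212 ] carrier [0.1756 0.0006] F [ 0.4 -0.3  0.6]
1.7 carrier x,z [0.134 0.222] row [-0.0819, -0.012, 0.02]
1.55 carrier x,z [0.105 0.225] row [-0.0586, -0.0086, 0.0063]
1.4 carrier x,z [0.08  0.224] row [-0.0489, -0.0071, -0.0023]
1.25 carrier x,z [0.056 0.219] row [-0.048, -0.007, -0.0097]
1.1 carrier x,z [0.032 0.211] row [-0.0461, -0.0067, -0.0169]
0.95 carrier x,z [0.011 0.199] row [-0.0431, -0.0063, -0.0236]
0.8 carrier x,z [-0.009  0.184] row [-0.0391, -0.0057, -0.0299]
0.65 carrier x,z [-0.027  0.166] row [-0.0342, -0.005, -0.0354]
0.5 carrier x,z [-0.041  0.146] row [-0.0286, -0.0042, -0.0402]
0.35 carrier x,z [-0.052  0.124] row [-0.0223, -0.0033, -0.0441]
0.2 carrier x,z [-0.06   0.101] row [-0.0156, -0.0023, -0.0469]
0.05 carrier x,z [-0.064  0.076] row [-0.0085, -0.0012, -0.0488]
0.05 carrier x,z [-0.064  0.076] row [-0.0, -0.0, -0.0]
0.0 carrier x,z [-0.065  0.068] row [-0.0012, -0.0002, -0.0165]
```

```bash
python3 -m creep '[[[-0.041,-0.006,0.01],[0,0,0]],[[-0.041,-0.006,0.01],[0,0,0]],[[-0.0293,-0.0043,0.003],[0,0,0]],[[-0.0293,-0.0043,0.003],[0,0,0]],[[-0.0245,-0.0036,-0.001],[0,0,0]],[[-0.0245,-0.0036,-0.001],[0,0,0]],[[-0.024,-0.0035,-0.005],[0,0,0]],[[-0.024,-0.0035,-0.005],[0,0,0]]]'; python3 -m creep '[[[0,0,0],[0,0,0]]]'; python3 way.py
python3 - <<'E'
from h import *
im,d=arm.get_image("scene");cv2.imwrite("pics/s6.png",cv2.resize(im[100:260,150:310],None,fx=3,fy=3))
E
```

```text
time: 29.9
tool_pos: [0.6005, -0.1364, 0.2217]
tcp_rot: [0.0, 0.997, 0.076, 0.002]
ft_force: [2.6, -0.2, 1.6]
finger_gap: 0.0005
gripper_force: 1.1
time: 30.0
tool_pos: [0.5989, -0.1371, 0.2208]
tcp_rot: [0.001, 0.997, 0.075, 0.001]
ft_force: [-0.6, 0.1, -1.8]
finger_gap: 0.0006
gripper_force: 0.0
tcp [ 0.5989 -0.1371  0.2208] carrier [0.0553 0.0004] F [-0.6  0.1 -1.8]
1.7 carrier x,z [0.134 0.222] row [0.1562, 0.0228, 0.0023]
1.55 carrier x,z [0.105 0.225] row [-0.0586, -0.0086, 0.0063]
1.4 carrier x,z [0.08  0.224] row [-0.0489, -0.0071, -0.0023]
1.25 carrier x,z [0.056 0.219] row [-0.048, -0.007, -0.0097]
1.1 carrier x,z [0.032 0.211] row [-0.0461, -0.0067, -0.0169]
0.95 carrier x,z [0.011 0.199] row [-0.0431, -0.0063, -0.0236]
0.8 carrier x,z [-0.009  0.184] row [-0.0391, -0.0057, -0.0299]
0.65 carrier x,z [-0.027  0.166] row [-0.0342, -0.005, -0.0354]
0.5 carrier x,z [-0.041  0.146] row [-0.0286, -0.0042, -0.0402]
0.35 carrier x,z [-0.052  0.124] row [-0.0223, -0.0033, -0.0441]
0.2 carrier x,z [-0.06   0.101] row [-0.0156, -0.0023, -0.0469]
0.05 carrier x,z [-0.064  0.076] row [-0.0085, -0.0012, -0.0488]
0.05 carrier x,z [-0.064  0.076] row [-0.0, -0.0, -0.0]
0.0 carrier x,z [-0.065  0.068] row [-0.0012, -0.0002, -0.0165]
```

View pics/s6.png

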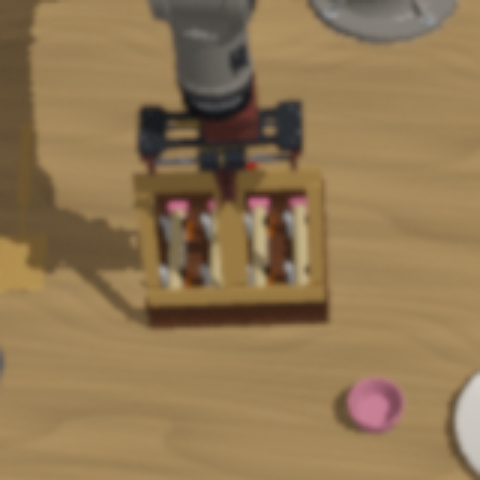

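The lid frame (front rail at y≈190 px) is coming forward with the fingers on its middle rail, so I continue.

```bash
python3 -m creep '[[[-0.023,-0.0034,-0.0085],[0,0,0]],[[-0.023,-0.0034,-0.0085],[0,0,0]],[[-0.0215,-0.0032,-0.0118],[0,0,0]],[[-0.0215,-0.0032,-0.0118],[0,0,0]],[[-0.0195,-0.0028,-0.015],[0,0,0]],[[-0.0195,-0.0028,-0.015],[0,0,0]],[[-0.017,-0.0025,-0.0177],[0,0,0]],[[-0.017,-0.0025,-0.0177],[0,0,0]]]'; python3 -m creep '[[[-0.0143,-0.002,-0.02],[0,0,0]],[[-0.0143,-0.002,-0.02],[0,0,0]],[[-0.011,-0.0016,-0.022],[0,0,0]],[[-0.011,-0.0016,-0.022],[0,0,0]],[[-0.0078,-0.0012,-0.0235],[0,0,0]],[[-0.0078,-0.0012,-0.0235],[0,0,0]],[[-0.004,-0.0006,-0.0244],[0,0,0]],[[-0.004,-0.0006,-0.0244],[0,0,0]]]'; python3 -m creep '[[[0,0,-0.01],[0,0,0]],[[0,0,-0.01],[0,0,0]],[[0,0,0],[0,0,0]]]'
```

```text
time: 30.85
tool_pos: [0.5176, -0.1484, 0.1655]
tcp_rot: [-0.0, 0.997, 0.076, -0.0]
ft_force: [1.5, 0.2, -0.1]
finger_gap: 0.0004
gripper_force: 0.7
time: 31.65
tool_pos: [0.4811, -0.1537, 0.0753]
tcp_rot: [-0.0, 0.997, 0.076, -0.0]
ft_force: [0.7, 0.6, 0.8]
finger_gap: 0.0006
gripper_force: 0.6
time: 31.95
tool_pos: [0.4807, -0.1538, 0.0685]
tcp_rot: [0.001, 0.997, 0.076, -0.001]
ft_force: [-11.5, 2.5, 30.9]
finger_gap: 0.0002
gripper_force: 15.5
```

```bash
python3 -m creep '[[[0,0,0.04],[0,0,0]],[[0,0,0.08],[0,0,0]],[[0,0,0.08],[0,0,0]],[[0,0,0.08],[0,0,0]],[[0,0,0],[0,0,0]],[[0,0,0],[0,0,0]]]'
cat > fin.py <<'E'
from h import *
a=.145;C=np.array([.5443,-.1455]);X=np.array([np.cos(a),np.sin(a)]);R=np.c_[X,[-X[1],X[0]]]
s=arm.sense();q=s["tcp_rot"];print("t",s["time"],"tcp",s["tool_pos"].round(4),"yaw",round(2*np.degrees(np.arctan2(q[2],q[1])),2),"q7",s["q"][6].round(2))
for n in("wrist","top"):
    im,d,P=cloud(n);H,S,V=cv2.split(cv2.cvtColor(im,cv2.COLOR_BGR2HSV))
    near=(abs(P[...,0]-.44)<.04)&(abs(P[...,1]+.161)<.04)
    f=near&((H<8)|(H>170))&(S>150)&(P[...,2]>.092)&(P[...,2]<.101)
    if f.sum()>10:
        r=cv2.minAreaRect((P[f][:,:2]*1000).astype(np.float32));print(n,"fin",f.sum(),np.round(r[0],1),np.round(r[1],1),round(r[2],1),"z",P[f][:,2].mean().round(4))
    L=P.copy();L[...,:2]=(P[...,:2]-C)@R
    l=(abs(L[...,0]+.085)<.008)&(abs(L[...,1])<.1)&(L[...,2]<.12)&(L[...,2]>.03)
    if l.sum(): print(n,"lid front rail z",np.percentile(L[l][:,2],[10,50,90]).round(4))
E
python3 fin.py
```

```text
time: 32.55
tool_pos: [0.482, -0.154, 0.2071]
tcp_rot: [0.001, 0.997, 0.076, 0.001]
ft_force: [-0.0, -0.1, 0.0]
finger_gap: 0.0004
gripper_force: 0.0
t 32.55 tcp [ 0.482  -0.154   0.2071] yaw 8.67 q7 -1.34
wrist fin 15 [ 442.2 -160.1] [ 6.  33.3] 20.4 z 0.0946
wrist lid front rail z [0.0681 0.0689 0.0698]
top lid front rail z [0.0633 0.0675 0.0711]
```

```bash
python3 -m creep '[[[0.02,0.003,0],[0,0,0]],[[0,0,0],[0,0,0]],[[0,0,0],[0,0,0]],[[0,0,0],[0,0,0]],[[0,0,0],[0,0,0]],[[0,0,0],[0,0,0]]]' 0.5; python3 fin.py
```

```text
time: 33.25
tool_pos: [0.4912, -0.1523, 0.2064]
tcp_rot: [0.0, 0.997, 0.076, -0.0]
ft_force: [0.5, 1.6, -0.6]
finger_gap: 0.0449
gripper_force: 0.0
t 33.25 tcp [ 0.4912 -0.1523  0.2064] yaw 8.67 q7 -1.35
wrist fin 375 [ 438.4 -160.8] [10.5 33.1] 10.7 z 0.0966
wrist lid front rail z [0.068  0.0689 0.0698]
top lid front rail z [0.0631 0.0672 0.0707]
```

```bash
python3 -m creep '[[[-0.0132,-0.0021,0],[0,0,0.0226]],[[-0.0132,-0.0021,0],[0,0,0.0226]],[[-0.0132,-0.0021,0],[0,0,0.0226]],[[-0.0132,-0.0021,0],[0,0,0.0226]],[[-0.0132,-0.0021,0],[0,0,0.0226]],[[-0.0132,-0.0021,0],[0,0,0.0226]],[[-0.0132,-0.0021,0],[0,0,0.0226]],[[-0.0132,-0.0021,0],[0,0,0.0226]]]' -0.3; python3 -m creep '[[[0,0,0],[0,0,0.0226]],[[0,0,0],[0,0,0.0226]],[[0,0,0],[0,0,0.0226]],[[0,0,0],[0,0,0]],[[0,0,0],[0,0,0]],[[0,0,0],[0,0,0]]]'; python3 fin.py
```

```text
time: 34.15
tool_pos: [0.4382, -0.1607, 0.2066]
tcp_rot: [0.0, 0.798, 0.603, 0.0]
ft_force: [0.5, -0.8, 0.5]
finger_gap: 0.0309
gripper_force: 0.0
time: 34.75
tool_pos: [0.4386, -0.1606, 0.2065]
tcp_rot: [0.0, 0.656, 0.755, 0.0]
ft_force: [0.0, 1.1, 0.0]
finger_gap: 0.031
gripper_force: 0.0
t 34.75 tcp [ 0.4386 -0.1606  0.2065] yaw 98.01 q7 0.22
wrist fin 399 [ 437.9 -160.4] [10.  34.2] 11.5 z 0.0971
wrist lid front rail z [0.068  0.0689 0.0698]
top lid front rail z [0.0622 0.0675 0.0708]
```

```bash
python3 -m creep '[[[0,0,-0.06],[0,0,0]],[[0,0,-0.07],[0,0,0]],[[0,0,-0.06],[0,0,0]],[[0,0,-0.04],[0,0,0]],[[0,0,-0.015],[0,0,0]],[[0,0,0],[0,0,0]],[[0,0,0],[0,0,0]]]'; python3 -m creep '[[[0,0,0],[0,0,0]],[[0,0,0],[0,0,0]],[[0,0,0],[0,0,0]],[[0,0,0],[0,0,0]],[[0,0,0],[0,0,0]],[[0,0,0],[0,0,0]]]' -1
```

```text
time: 35.55
tool_pos: [0.4393, -0.1607, 0.0848]
tcp_rot: [0.001, 0.655, 0.756, 0.0]
ft_force: [-0.1, -0.6, -0.3]
finger_gap: 0.0311
gripper_force: 0.0
time: 36.15
tool_pos: [0.437, -0.161, 0.0843]
tcp_rot: [-0.001, 0.655, 0.756, -0.001]
ft_force: [-6.8, -0.9, 6.7]
finger_gap: 0.0095
gripper_force: 30.0
```

```bash
python3 -m creep '[[[-0.003,0,0],[0,0,0.01]],[[0,0,0],[0,0,0.02]],[[0,0,0],[0,0,0.02]],[[0,0,0],[0,0,0.02]],[[0,0,0],[0,0,0.02]],[[0,0,0],[0,0,0.02]],[[0,0,0],[0,0,0.02]],[[0,0,0],[0,0,0.02]]]'; python3 -m creep '[[[0,0,0],[0,0,0.02]],[[0,0,0],[0,0,0.02]],[[0,0,0],[0,0,0.02]],[[0,0,0],[0,0,0.02]],[[0,0,0],[0,0,0.02]],[[0,0,0],[0,0,0.004]],[[0,0,0],[0,0,0]]]'
```

```text
time: 36.95
tool_pos: [0.4373, -0.1607, 0.0844]
tcp_rot: [0.0, 0.238, 0.971, -0.0]
ft_force: [-0.4, 1.8, -0.8]
finger_gap: 0.0095
gripper_force: 30.0
time: 37.65
tool_pos: [0.4373, -0.1604, 0.0843]
tcp_rot: [0.0, -0.083, 0.997, 0.0]
ft_force: [-1.0, 2.0, 3.9]
finger_gap: 0.0097
gripper_force: 30.0
```

```bash
python3 -m creep '[[[0,0,0],[0,0,0]],[[0,0,0],[0,0,0]],[[0,0,0],[0,0,0]],[[0,0,0.04],[0,0,0]],[[0,0,0.08],[0,0,0]],[[0,0,0.08],[0,0,0]],[[0,0,0.08],[0,0,0]],[[0,0,0],[0,0,0]]]' -0.3; python3 -m creep '[[[-0.02,-0.08,0.04],[0,0,0]],[[-0.02,-0.08,0.04],[0,0,0]],[[-0.02,-0.08,0.04],[0,0,0]],[[-0.02,-0.08,0.04],[0,0,0]],[[-0.02,-0.08,0.04],[0,0,0]],[[0,0,0],[0,0,0]],[[0,0,0],[0,0,0]]]'; python3 fin.py; python3 - <<'E'
from h import *
im,d=arm.get_image("top");cv2.imwrite("pics/t7.png",cv2.resize(im[170:290,240:370],None,fx=4.5,fy=4.5,interpolation=cv2.INTER_CUBIC))
E
```

```text
time: 38.45
tool_pos: [0.4401, -0.161, 0.2285]
tcp_rot: [0.003, -0.083, 0.997, -0.002]
ft_force: [0.9, 1.0, 0.7]
finger_gap: 0.0308
gripper_force: 0.0
time: 39.15
tool_pos: [0.3865, -0.3612, 0.3232]
tcp_rot: [-0.0, -0.083, 0.997, 0.0]
ft_force: [0.3, 0.3, -0.3]
finger_gap: 0.0306
gripper_force: 0.0
t 39.15 tcp [ 0.3865 -0.3612  0.3232] yaw 189.47 q7 2.13
wrist fin 188 [ 436.5 -161.5] [33.2  9.9] 9.8 z 0.0962
wrist lid front rail z [0.0676 0.0685 0.0697]
top fin 40 [ 439.  -161.3] [33.8 10.2] 9.6 z 0.0958
top lid front rail z [0.063  0.0674 0.0716]
```

View pics/t7.png

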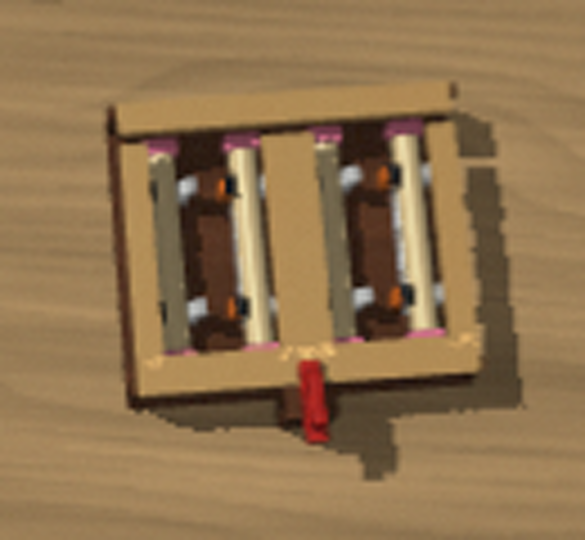

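The lid lies flat on the walls (z≈0.068 m), the red bar at (312,400) is square across its front edge, and all four pins are in their clips. I'm handing in.

```bash
python3 -c "
from rig import arm
print(arm.hand_in())"
```

```text
the job is handed in; nothing more can be done
None
```

I handed the job in at about 39 s of the 210 s allowed, with all four pins clipped in, the lid shut and the turnbutton square across its front edge; the final pictures confirm this, but the hand-in returned no verdict.

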